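Gauge the collars from the pull-slide magazine

ROBOT

A 7-joint arm with a two-finger parallel gripper is mounted at the origin on a cart in front of the work surface, level with it; the furniture and walls round the work are solid. World frame = base frame: x ahead of the robot, y to its left, z up, the work surface at z = 0. Lengths are in m, angles in rad, forces in N, time in s.
With the tool pointing down it reaches from about 0.425 to 0.925 m from the base axis. Payload 6.8 kg.
Tool frame: the origin (TCP) lies between the finger pads; the fingertips stand r.tip_extent ahead of it and the grasp point (between the pads) lies 5 mm behind it (r.tip_extent is the distance from the TCP to the fingertips, in m); y points along the fingers, x is the direction in which the jaws open and shut, and the axes are right-handed (so a half turn about y gives the same grasp; the last joint's range is limited). The gripper opens to 85 mm and grips with 20 to 120 N. Pads are 22 mm wide; open, the fingers measure 114 mm over their backs; the gripper's body (76 mm by 85 mm) begins 54 mm behind the grasp point. The pads swing forward as they close: fully open they stand 13 mm farther back than shut.
Start: joints at [-1.394, 0.477, 0.022, 1.555, -0.011, 1.109, -0.083], TCP at [0.19, 0.648, 0.22] pointing down, gripper open.
Joint ranges: [-2.96, 2.96], [-0.34, 2.1], [-1.41, 1.46], [0.24, 2.44], [-1.37, 4.51], [0.17, 1.92], [-2.96, 2.96]. Speed limits (rad/s): [2.39, 2.39, 3.14, 3.14, 3.14, 3.14, 3.14].

INTERFACE

Orientations are given as a rotation vector (axis times angle).
In Python, from bench import r gives the robot as it stands.
- The arm moves only by the tool send_rows, never from a script. Its argument "plan" is a list of rows, each a list of 5 numbers: the shift along the tool's x, y, z in cm, then the turn about the tool's y in degrees, then the opening, from 0 (shut) to 1 (fully open). In form: [[dx, dy, dz, spin, grip], ...]. A call has 1 to 12 rows; each row shifts and turns the commanded pose from where the row before left it, along the tool's axes as they then stand; what a row does not reach is not made up. A row lasts 1/8 s, in which the tool goes at most 62.5 mm and 10.7 degrees, less where a joint would pass 70% of its speed; a pose out of reach is approached as far as the arm can. A call is refused whole if a number of a shift passes 6.25 or a number of a turn 10.7, either way. A call with a gripper value outside its range is refused whole. The fingers move at their own pace and stop on an object; "force" is the grip in N (left out, the last holds). Time passes only in rows, so rows that do not move let the fingers close. It gives the time, the measured TCP pose, the force and the opening at its end, in the units of the state.
- r.get_obs(): the state, without advancing time (a new reading comes with each control period).
- r.grab_frame(name): name is "scene" or "side" or "wrist"; returns a dict with "image" (400x640x3 uint8, red, green, blue), "camera_matrix" (3x3 intrinsics, pixels), "cam_to_world" (4x4, takes a point from camera to world coordinates). Camera axes: x right, y down, z forward; pixel columns grow to the right and rows downward; lengths in m; the calibration is good to about 2 mm. A picture is of the moment at which its call begins. There is no depth.
- r.hand_in(): hands the job in, once; it reports no verdict.
Trained networks look in the newest picture that a camera, given by its name, has taken for a name from the list of things; names that differ only in an ending like _2 or _b are one class to them, and where a whole thing is asked for, a point or a joint stands for the part that bears it (a point fixed in the world has none). Each returns a list of dicts, best first, with "p" (0 to 1); they miss things now and then, are a little off and sometimes report something else, mostly with a low value. They report only what shows in the picture. A call takes as long as a camera call. They do not tell look-alikes from the thing itself.
- r.recognise(camera, target): "rect" ([left, top, right, bottom] in pixels, round what is visible of it).
The state is a dict: "clock": time; "joints": joint angles; "qvel": joint speeds; "tau": joint torques, N m; "tcp_pos": TCP position; "orientation": TCP orientation; "contact_force": force on the tool from outside, world axes, zero at the start; "moment": the same for the moment, N m; "grip_width": finger opening in m.
Only numpy, scipy, OpenCV 4.12 (cv2) and the standard library are available. Lean on these libraries where they do the work, as an engineer would, in place of code of your own. Each camera call takes 0.05 s, during which the arm holds its last target.

TASK

Check the bores of the green neck collars waiting in the magazine, one at a time from the bottom: pull the sprung slide out to its stop so that one collar drops into the bay in front, let the slide run back home, and try that collar on the brass gauge pin before you draw the next. A collar that slides right down to the shoulder at the foot of the pin goes in the blue tray, one that hangs up on the pin's nose goes in the red tray, all lying flat; finish with the magazine empty, the slide home, the pin bare and the stapler, marker, spoon and the small label roll (if there) left where they are.

Things in the scene. Friction and masses are not known exactly. Their poses are not given: they have to be found in the camera images.
- dispenser: Collar dispenser fixed to the table, 324 x 104 mm on plan; origin on the table under the axis of the collar column, z up; -x is its front, where the slide comes out. Base plate 4 mm thick from x = -166 to +158 mm. At x above -82 mm it carries a white deck, top 26 mm up, with side rails to 46 mm. Behind the magazine: grey cover (top 50 mm) and steel spring tube (top 67 mm).
- magazine (a point): On the column's axis, at the underside of the cap, 120 mm above the table. The magazine: five upright steel rods and a back plate round the column under a fixed clear cap (80 x 80 mm, top 125 mm up), so collars leave only from below. The lowest collar sits in the slide's pocket, its centre 35 mm above the table, the others are stacked on it 18 mm apart.
- bay (a point): Middle of the open bay's floor, 4 mm above the table, 117 mm in front of the dispenser's origin. A drawn collar drops here flat (up to 8 mm either way), its centre then 13 mm above the table. The bay reaches from x = -166 to -82 mm of the dispenser, open at the sides, with a 10 mm high lip at the front end; it holds one collar, so empty it before the next pull.
- slide (a joint): Travel in m of the blue slide along the dispenser's -x: 0 home, 0.125 out at its stop. A spring draws it home, 4 N at home, 10 N at the stop, plus drag of 18 N per m/s; let go, it runs home in about half a second. It carries the lowest collar in its pocket, which clears the deck and drops only near the stop; after a short pull it goes back or sticks half out until pulled again.
- pull_grip (a point): Centre of the slide's upright black pull, 18 (x) x 24 (y) x 42 mm high, from 72 to 114 mm above the table, on a thin stem on the slide (slide top 42 mm up). Grip it from above across its 24 mm width, closing along the dispenser's y. It moves with the slide: 56 mm in front of the dispenser's origin at home (18 mm in front of the nearest rod), 181 mm at the stop.
- gauge: Go gauge fixed to the table: dark steel base 100 x 100 x 12 mm, on it a steel shoulder 50 mm across up to 32 mm above the table, on it a brass pin 38 mm across with a cone nose (38 mm at 66 mm above the table, 26 mm across at its flat tip, 75 mm above the table). Origin under the pin's axis on the table, z up.
- pin_foot (a point): On the pin's axis at the top of the shoulder, 32 mm above the table: a collar that fits comes to rest here, its centre 9 mm above this point. A tight collar hangs on the nose with its centre about 44 mm above this point.
- pin_tip (a point): Tip of the pin, on its axis, 75 mm above the table.
- collar_a: Green ring-shaped plastic neck collar, 58 mm outside, 18 mm high, about 60 g, open at both ends; origin at its centre, z along its axis (either way up is the same). If present, it starts in the magazine, number 1 from the bottom. The bore is either good (40.5 mm) or tight (36 mm); outside all are alike, and only trying it on the pin tells.
- collar_b: Green ring-shaped plastic neck collar, 58 mm outside, 18 mm high, about 60 g, open at both ends; origin at its centre, z along its axis (either way up is the same). If present, it starts in the magazine, number 2 from the bottom. The bore is either good (40.5 mm) or tight (36 mm); outside all are alike, and only trying it on the pin tells.
- collar_c: Green ring-shaped plastic neck collar, 58 mm outside, 18 mm high, about 60 g, open at both ends; origin at its centre, z along its axis (either way up is the same). If present, it starts in the magazine, number 2 from the bottom. The bore is either good (40.5 mm) or tight (36 mm); outside all are alike, and only trying it on the pin tells.
- collar_d: Green ring-shaped plastic neck collar, 58 mm outside, 18 mm high, about 60 g, open at both ends; origin at its centre, z along its axis (either way up is the same). If present, it starts in the magazine, number 3 from the bottom. The bore is either good (40.5 mm) or tight (36 mm); outside all are alike, and only trying it on the pin tells.
- collar_e: Green ring-shaped plastic neck collar, 58 mm outside, 18 mm high, about 60 g, open at both ends; origin at its centre, z along its axis (either way up is the same). If present, it starts in the magazine, number 3 from the bottom. The bore is either good (40.5 mm) or tight (36 mm); outside all are alike, and only trying it on the pin tells.
- collar_f: Green ring-shaped plastic neck collar, 58 mm outside, 18 mm high, about 60 g, open at both ends; origin at its centre, z along its axis (either way up is the same). If present, it starts in the magazine, number 4 from the bottom. The bore is either good (40.5 mm) or tight (36 mm); outside all are alike, and only trying it on the pin tells.
- blue_tray: Blue plastic tray for collars that fit, loose, 236 (x) x 130 (y) x 22 mm high, walls and floor 4 mm. Origin under its centre on the table, z up.
- red_tray: Red plastic tray for tight collars, loose, the same size as the blue one. Origin under its centre on the table, z up.
- stapler: Blue stapler, 138 x 34 x 42 mm, leave alone. Origin under its centre.
- pen_marker: Black and white marker pen, 135 mm long along its y, 16 mm thick, leave alone. Origin under its centre.
- spoon_a: Steel spoon, 188 mm long along its x, leave alone. Origin under its centre.
- label_roll_1: White label roll, 48 mm across, 46 mm high, standing behind the left tray (not always there), leave alone. Origin under its centre.
Not all that is in view belongs to the job. Leave any pink look-alike of the gauge alone.

How it is judged:
On the way, in this order (a step that is already met when the one before it is completed fails the run):
1. the slide is pulled out to its stop (value of joint slide above 0.121 m), for 0.1 s.
2. collar_a is tried on the gauge pin (it slides down to the shoulder) (horizontal distance between collar_a and pin_foot below 0.006 m and z of collar_a in the frame of pin_foot below 0.016 m), for 0.1 s.
3. collar_b is tried on the gauge pin (it hangs up on the nose) (horizontal distance between collar_b and pin_foot below 0.006 m and contact force between collar_b and gauge above 0.1 N and z of collar_b in the frame of pin_foot below 0.055 m), for 0.1 s.
4. collar_c is tried on the gauge pin (it slides down to the shoulder) (horizontal distance between collar_c and pin_foot below 0.006 m and z of collar_c in the frame of pin_foot below 0.016 m), for 0.1 s.
5. collar_d is tried on the gauge pin (it slides down to the shoulder) (horizontal distance between collar_d and pin_foot below 0.006 m and z of collar_d in the frame of pin_foot below 0.016 m), for 0.1 s.
6. collar_e is tried on the gauge pin (it hangs up on the nose) (horizontal distance between collar_e and pin_foot below 0.006 m and contact force between collar_e and gauge above 0.1 N and z of collar_e in the frame of pin_foot below 0.055 m), for 0.1 s.
7. collar_f is tried on the gauge pin (it hangs up on the nose) (horizontal distance between collar_f and pin_foot below 0.006 m and contact force between collar_f and gauge above 0.1 N and z of collar_f in the frame of pin_foot below 0.055 m), for 0.1 s.
At the end, for the whole second after the job is handed in: Every collar with a good bore lies flat (within 0.2 rad, stacked at most three high) and at rest inside the blue tray and every tight one inside the red tray, the slide is home (within 4 mm) and both trays stand level (x of collar_a in the frame of blue_tray between -0.095 and 0.095 m and y of collar_a in the frame of blue_tray between -0.042 and 0.042 m and z of collar_a in the frame of blue_tray between 0.006 and 0.054 m and (angle between collar_a's own z axis and vertical below 0.2 rad or angle between collar_a's own z axis and vertical above 2.94 rad) and linear speed of each of collar_a, collar_b, collar_c, collar_d, collar_e, collar_f below 0.02 m/s and x of collar_b in the frame of red_tray between -0.095 and 0.095 m and y of collar_b in the frame of red_tray between -0.042 and 0.042 m and z of collar_b in the frame of red_tray between 0.006 and 0.054 m and (angle between collar_b's own z axis and vertical below 0.2 rad or angle between collar_b's own z axis and vertical above 2.94 rad) and x of collar_c in the frame of blue_tray between -0.095 and 0.095 m and y of collar_c in the frame of blue_tray between -0.042 and 0.042 m and z of collar_c in the frame of blue_tray between 0.006 and 0.054 m and (angle between collar_c's own z axis and vertical below 0.2 rad or angle between collar_c's own z axis and vertical above 2.94 rad) and x of collar_d in the frame of blue_tray between -0.095 and 0.095 m and y of collar_d in the frame of blue_tray between -0.042 and 0.042 m and z of collar_d in the frame of blue_tray between 0.006 and 0.054 m and (angle between collar_d's own z axis and vertical below 0.2 rad or angle between collar_d's own z axis and vertical above 2.94 rad) and x of collar_e in the frame of red_tray between -0.095 and 0.095 m and y of collar_e in the frame of red_tray between -0.042 and 0.042 m and z of collar_e in the frame of red_tray between 0.006 and 0.054 m and (angle between collar_e's own z axis and vertical below 0.2 rad or angle between collar_e's own z axis and vertical above 2.94 rad) and x of collar_f in the frame of red_tray between -0.095 and 0.095 m and y of collar_f in the frame of red_tray between -0.042 and 0.042 m and z of collar_f in the frame of red_tray between 0.006 and 0.054 m and (angle between collar_f's own z axis and vertical below 0.2 rad or angle between collar_f's own z axis and vertical above 2.94 rad) and value of joint slide below 0.004 m and angle between each of blue_tray, red_tray's own z axis and vertical below 0.1 rad); the robot touches nothing.
It fails at once if the stapler is pushed more than 3 cm from its place (distance of stapler from where it was at the start of the episode above 0.03 m).
It fails at once if the marker pen is pushed more than 3 cm from its place (distance of pen_marker from where it was at the start of the episode above 0.03 m).
It fails at once if the spoon is pushed more than 3 cm from its place (distance of spoon_a from where it was at the start of the episode above 0.03 m).
It fails at once if the label roll is pushed more than 3 cm from its place (distance of label_roll_1 from where it was at the start of the episode above 0.03 m).
Of collar_b, collar_c only 1 to 1 are there at a start; the rules pass over those that are not, and their reading is None.
Of collar_d, collar_e only 1 to 1 are there at a start; the rules pass over those that are not, and their reading is None.
Of collar_f, label_roll_1 only 1 to 2 are there at a start; the rules pass over those that are not, and their reading is None.
At some moment in a run one of blue_tray, red_tray may be knocked a few centimetres aside while the robot is not near it.
Once in a run the grip may slacken for a moment while it holds something.
It also fails if it takes over 210 s, if anything falls off the work surface, if the arm or the gripper's body presses on something with over 40 N, if the wrist force passes 120 N, or if a joint passes its speed limit or range.

## Working session

There is one attempt and no reset: what is moved stays moved. The work goes in short steps, Python scripts to look and compute and a tool call to move; the robot and the scene stay as the last step left them, time stands still between calls to the robot, and variables do not carry over. Pictures are saved under pics/ and viewed, and the job is handed in when it is done.

Besides the shell and the picture viewer there is one more tool, called as a command line: name --pt "numbers of a row" for each row, then --argument value for the rest. send_rows: Moves the arm, as the interface text tells. Its arguments: {"type":"object","properties":{"plan":{"type":"array","items":{"type":"array","items":{"type":"number"}}},"force":{"type":"number"}},"required":["plan"]}

```bash
ls; mkdir -p pics
python3 - <<'E'
from bench import r
import cv2,json
print(r.get_obs(), r.tip_extent)
for n in ["scene","side","wrist"]:
    f=r.grab_frame(n); cv2.imwrite(f"pics/{n}0.png",f["image"][:,:,::-1])
    print(n,f["camera_matrix"],f["cam_to_world"])
E
```

```text
pics
{'clock': 0.0, 'joints': array([-1.39410517,  0.4778142 ,  0.0223449 ,  1.55645045, -0.01154727,
        1.10928821, -0.08309754]), 'qvel': array([ 0.00106356, -0.00124359,  0.00016365,  0.0002987 ,  0.00123406,
       -0.00122751, -0.00020018]), 'tau': array([-2.63497677e-04, -5.96465492e+01,  1.60802275e+00, -2.81196839e+01,
        1.25496447e-02,  9.39669320e-03, -9.92920860e-06]), 'tcp_pos': array([0.18947914, 0.64722244, 0.21851679]), 'orientation': array([-1.33177502, -0.99589123,  0.9982302 ]), 'contact_force': array([ 0.31620068,  0.90326278, -0.72058742]), 'moment': array([ 0.04625434, -0.01080015,  0.06472786]), 'grip_width': 0.0850215279525453} 0.014
scene [[366.78233582   0.         322.84232834]
 [  0.         366.78233582 196.21180757]
 [  0.           0.           1.        ]] [[ 0.86884159 -0.32307421  0.37514975  0.08354123]
 [-0.49508323 -0.5629455   0.66180432 -0.89253484]
 [-0.00262304 -0.76073347 -0.64905909  0.83904961]
 [ 0.          0.          0.          1.        ]]
side [[421.84965322   0.         320.8054921 ]
 [  0.         421.84965322 196.99259785]
 [  0.           0.           1.        ]] [[-0.95328012 -0.10380572  0.28369242  0.1098966 ]
 [-0.30125082  0.39652299 -0.8671894   1.12566561]
 [-0.02247135 -0.91213699 -0.40926904  0.67816676]
 [ 0.          0.          0.          1.        ]]
wrist [[316.64757501   0.         320.96848509]
 [  0.         316.64757501 201.11901656]
 [  0.           0.           1.        ]] [[ 0.28070664  0.91550326  0.28819708  0.11524888]
 [ 0.95979305 -0.26742648 -0.08532518  0.66954601]
 [-0.00104395  0.3005609  -0.95376205  0.37337411]
 [ 0.          0.          0.          1.        ]]
```

View pics/scene0.png

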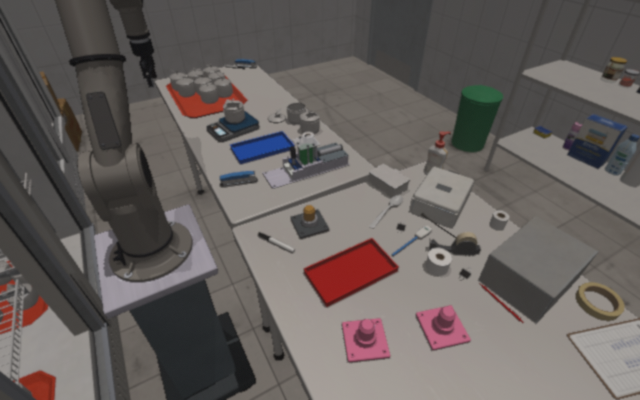

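View pics/side0.png

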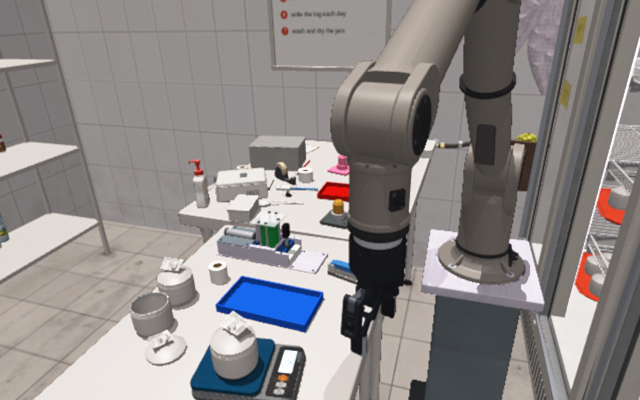

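View pics/wrist0.png

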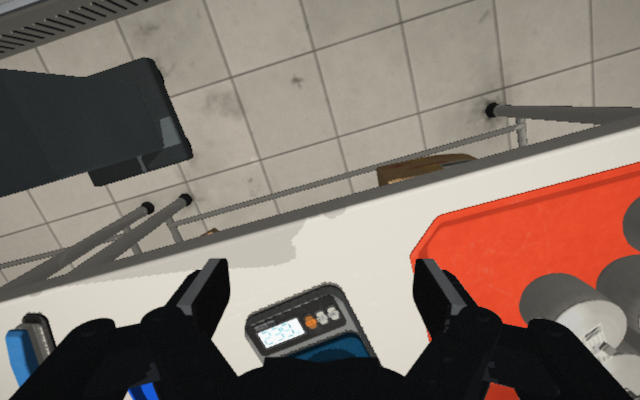

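```bash
cat > h.py <<'E'
from bench import r
import cv2,numpy as np
from scipy.spatial.transform import Rotation as Rot
def grab(n,name=None):
    f=r.grab_frame(n)
    if name: cv2.imwrite(f"pics/{name}.png",f["image"][:,:,::-1])
    return f
def proj(f,P):
    T=np.linalg.inv(f["cam_to_world"]); P=np.atleast_2d(P)
    c=(T[:3,:3]@P.T).T+T[:3,3]; u=(f["camera_matrix"]@c.T).T
    return u[:,:2]/u[:,2:]
def ray(f,u,v,z):
    d=f["cam_to_world"][:3,:3]@np.linalg.inv(f["camera_matrix"])@np.array([u,v,1.])
    o=f["cam_to_world"][:3,3]; return o+d*(z-o[2])/d[2]
def crop(f,box,s,name):
    a,b,c,d=box; im=f["image"][b:d,a:c,::-1]
    cv2.imwrite(f"pics/{name}.png",cv2.resize(im,None,fx=s,fy=s,interpolation=cv2.INTER_CUBIC))
E
python3 - <<'E'
from h import *
o=r.get_obs(); R=Rot.from_rotvec(o["orientation"]).as_matrix(); print(R.round(4))
f=grab("scene"); crop(f,(220,80,420,260),4,"s1")
g=grab("side"); crop(g,(180,180,380,320),4,"s2")
for n in ["dispenser","gauge","blue_tray","red_tray","stapler","pen_marker","spoon_a","label_roll_1","collar_a","pull_grip","magazine"]:
    for c in ["scene","side"]:
        print(n,c,[(np.round(d["rect"]).tolist(),round(d["p"],2)) for d in r.recognise(c,n)][:4])
E
```

```text
[[ 2.809e-01 -3.000e-04 -9.597e-01]
 [ 9.597e-01 -1.400e-03  2.809e-01]
 [-1.400e-03 -1.000e+00 -1.000e-04]]
dispenser scene [([263.0, 135.0, 347.0, 189.0], 0.85), ([287.0, 151.0, 318.0, 169.0], 0.58), ([300.0, 237.0, 397.0, 309.0], 0.4)]
dispenser side [([214.0, 209.0, 330.0, 275.0], 0.7)]
gauge scene [([341.0, 318.0, 389.0, 363.0], 0.95), ([294.0, 204.0, 328.0, 238.0], 0.82), ([414.0, 308.0, 472.0, 351.0], 0.58)]
gauge side [([322.0, 198.0, 349.0, 232.0], 0.89), ([327.0, 154.0, 347.0, 176.0], 0.69), ([317.0, 182.0, 346.0, 201.0], 0.51)]
blue_tray scene []
blue_tray side [([214.0, 274.0, 322.0, 333.0], 0.6), ([211.0, 260.0, 224.0, 286.0], 0.4)]
red_tray scene [([301.0, 236.0, 396.0, 306.0], 0.59)]
red_tray side [([316.0, 185.0, 347.0, 200.0], 0.89)]
stapler scene [([220.0, 172.0, 258.0, 185.0], 0.6)]
stapler side [([327.0, 260.0, 354.0, 281.0], 0.67)]
pen_marker scene [([257.0, 234.0, 294.0, 253.0], 0.61)]
pen_marker side []
spoon_a scene [([369.0, 196.0, 405.0, 231.0], 0.59), ([303.0, 161.0, 308.0, 165.0], 0.19)]
spoon_a side [([258.0, 199.0, 301.0, 205.0], 0.56), ([218.0, 213.0, 328.0, 272.0], 0.41)]
label_roll_1 scene []
label_roll_1 side [([211.0, 260.0, 226.0, 284.0], 0.81)]
collar_a scene [([302.0, 157.0, 314.0, 162.0], 0.64), ([302.0, 151.0, 314.0, 160.0], 0.49), ([301.0, 160.0, 304.0, 164.0], 0.45)]
collar_a side [([260.0, 223.0, 280.0, 237.0], 0.71), ([264.0, 239.0, 274.0, 240.0], 0.52), ([263.0, 240.0, 276.0, 247.0], 0.5)]
pull_grip scene [([286.0, 152.0, 303.0, 170.0], 0.62), ([293.0, 203.0, 328.0, 238.0], 0.29)]
pull_grip side [([255.0, 224.0, 292.0, 253.0], 0.65), ([218.0, 273.0, 322.0, 331.0], 0.41)]
magazine scene [([261.0, 134.0, 350.0, 189.0], 0.86)]
magazine side [([217.0, 212.0, 328.0, 272.0], 0.66), ([207.0, 258.0, 227.0, 284.0], 0.62)]
```

```bash
ls pics
```

```text
s1.png
s2.png
scene0.png
side0.png
wrist0.png
```

View pics/s1.png

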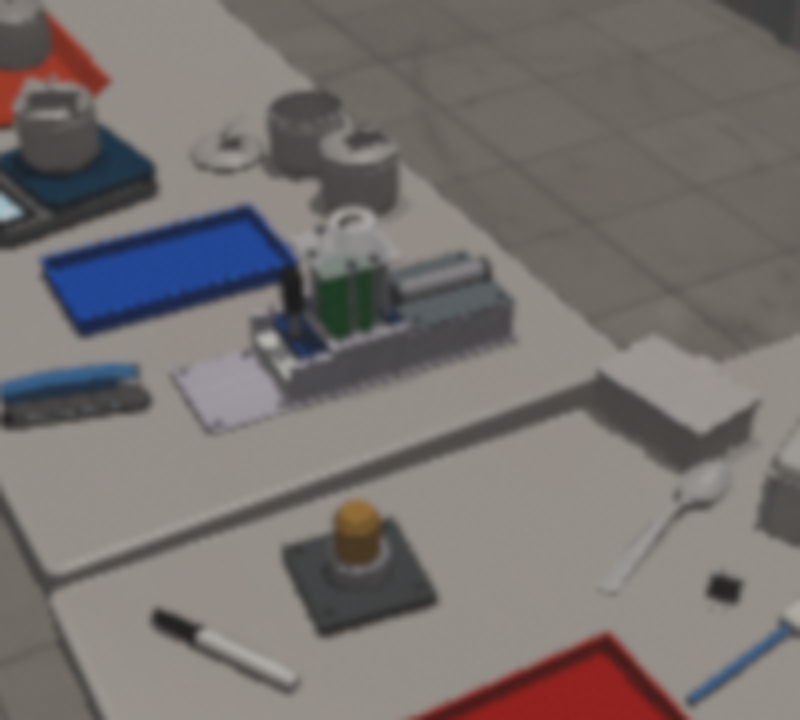

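View pics/s2.png

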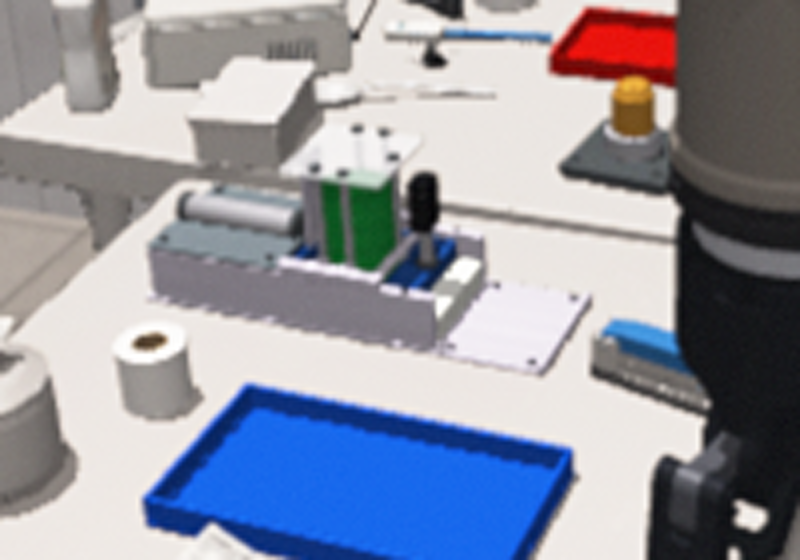

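Run:
```python
from h import *
f=grab("scene"); g=grab("side")
P=lambda *a: np.round(ray(*a)[:2],3)
print("base front corners scene",P(f,273,188,.004),P(f,263,173.75,.004),"rear near",P(f,348.75,165,.0))
print("side",P(g,327.5,253.75,.004),P(g,315.75,273,.004),"rear",P(g,217.5,254.5,0))
print("cap top corners scene")
print("pin tip scene",P(f,220+358/4,80+504/4,.075),"side",P(g,180+633/4,180+80/4,.075))
print("gauge base corners scene",[P(f,220+a/4,80+b/4,.012) for a,b in [(283,547),(322,628),(437,595),(397,520)]])
print("blue tray sc",[P(f,220+a/4,80+b/4,.022) for a,b in [(42,262),(82,330),(300,262),(248,208)]])
print("blue side",[P(g,180+a/4,180+b/4,.022) for a,b in [(250,388),(572,455),(147,500)]])
print("red sc",[P(f,a,b,.022) for a,b in [(305,269),(325,301),(397,268),(375,241)]])
print("label",P(g,180+152/4,180+410/4,.0))
print("stapler",P(f,239,179,.02))
print("marker",P(f,258,235,.008),P(f,294,250,.008),"spoon",P(f,370,226,0),P(f,402,198,0))
```

```text
base front corners scene [0.433 0.088] [0.435 0.185] rear near [0.75  0.076]
side [0.432 0.089] [0.435 0.194] rear [0.756 0.176]
cap top corners scene
pin tip scene [ 0.466 -0.134] side [ 0.462 -0.144]
gauge base corners scene [array([ 0.42 , -0.087]), array([ 0.406, -0.183]), array([ 0.501, -0.196]), array([ 0.516, -0.105])]
blue tray sc [array([0.386, 0.407]), array([0.38 , 0.272]), array([0.615, 0.275]), array([0.614, 0.4  ])]
blue side [array([0.61, 0.29]), array([0.38 , 0.301]), array([0.617, 0.414])]
red sc [array([ 0.358, -0.306]), array([ 0.355, -0.423]), array([ 0.582, -0.431]), array([ 0.589, -0.317])]
label [0.68  0.304]
stapler [0.34  0.179]
marker [ 0.297 -0.106] [ 0.367 -0.217] spoon [ 0.627 -0.241] [ 0.804 -0.183]
```

The real gauge is the dark base with the brass pin at scene (308,218). The pink pieces at (366,340) and (443,325) are look-alikes. The dispenser is at (305,162), blue tray at (262,148), red tray at (350,270), and the label roll is at side (218,272). Next I'll move above the dispenser for a close wrist view.

send_rows --pt "0 -3 0 -8.15 1" --pt "0 -3 0 -8.15 1" --pt "-5 0 -3 0 1" --pt "-5 0 -3 0 1" --pt "-5 0 -3 0 1" --pt "-5 0 -3 0 1" --pt "-5 0 -3 0 1" --pt "-5 0 -3 0 1" --pt "-5 0 -3 0 1" --pt "-5 0 -3 0 1" --pt "-5 0 -3 0 1" --pt "-5 0 -3 0 1"

```text
clock: 2.95
tcp_pos: [0.4903, 0.1461, 0.2799]
orientation: [-1.209, -1.21, 1.208]
contact_force: [-0.1, 0.7, 0.5]
grip_width: 0.0853
```

```bash
cat >> h.py <<'E'
def st():
    o=r.get_obs(); R=Rot.from_rotvec(o["orientation"]).as_matrix()
    print("t %.2f tcp %s yawx %.2f F %s w %.4f"%(o["clock"],o["tcp_pos"].round(4),np.degrees(np.arctan2(R[1,0],R[0,0])),o["contact_force"].round(1),o["grip_width"]),"j",o["joints"].round(2)); return o,R
def to(x,y,z=None,yaw=None):
    o,R=st(); p=o["tcp_pos"]; d=np.array([x,y,p[2] if z is None else z])-p
    print("cm in tool axes",(R.T@d*100).round(2), "" if yaw is None else "spin %.2f"%(np.degrees(np.arctan2(R[1,0],R[0,0]))-yaw))
E
python3 - <<'E'
from h import *
st(); grab("wrist","w1")
E
```

```text
t 2.95 tcp [0.4903 0.1461 0.2799] yawx 89.99 F [-0.1  0.7  0.5] w 0.0853 j [-0.67  0.15  0.29  1.88 -0.05  1.12  1.21]
```

View pics/w1.png

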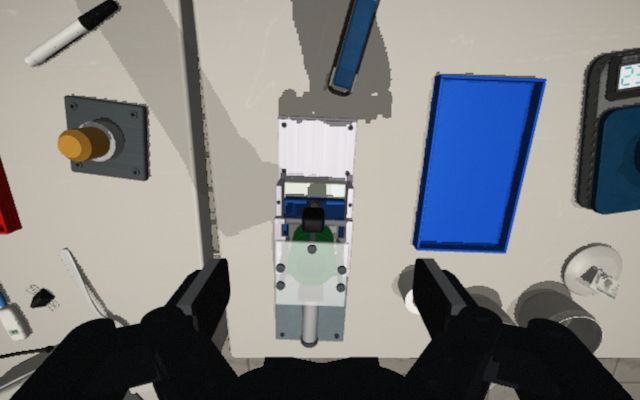

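Run:
```python
from h import *
f=grab("wrist"); crop(f,(260,100,370,240),5.5,"w1d"); crop(f,(50,85,160,190),6,"w1g")
np.save("w1.npy",f,allow_pickle=True)
```

```text
(no output)
```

View pics/w1d.png

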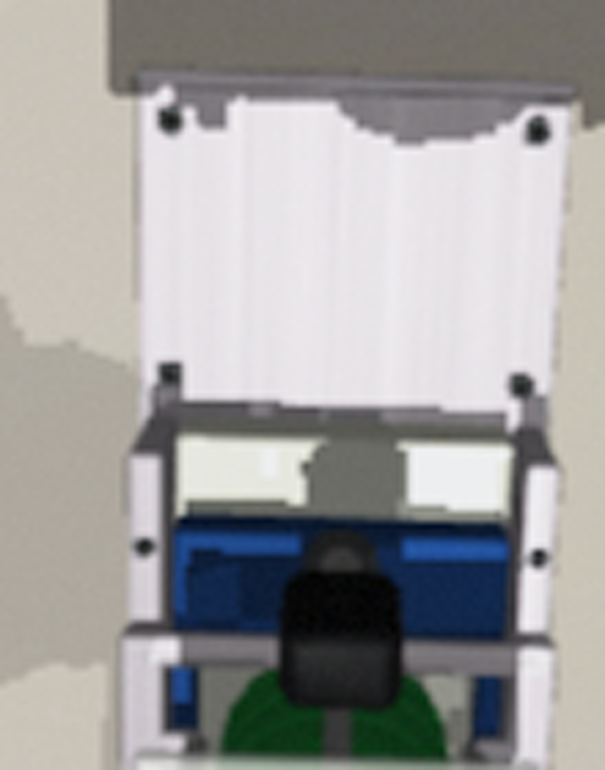

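View pics/w1g.png

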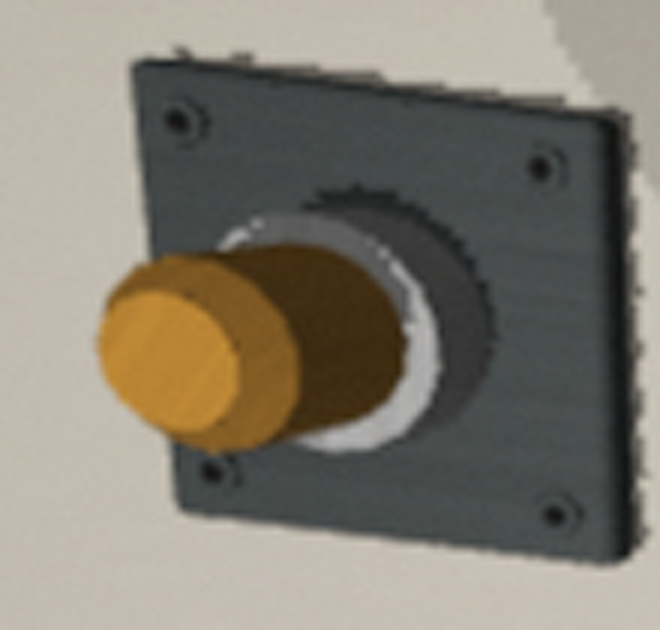

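Run:
```python
from h import *
f=np.load("w1.npy",allow_pickle=True).item()
D=lambda u,v,z: ray(f,260+u/5.5,100+v/5.5,z)[:2].round(4)
G=lambda u,v,z: ray(f,50+u/6,85+v/6,z)[:2].round(4)
print("front",D(138,78,.01),D(575,93,.01), D(138,98,.004),D(570,105,.004))
print("rail front",D(130,455,.046),D(556,465,.046))
print("screws",D(170,118,.004),D(537,130,.004),D(170,374,.004),D(521,385,.004),D(145,546,.046),D(538,557,.046))
print("pull top corners",D(278,700,.114),D(402,705,.114),D(281,640,.114),D(402,645,.114))
print("gauge screws",[G(*a,.012) for a in [(180,121),(543,167),(212,470),(555,515)]])
c,ax,an=None,None,None
print("tip",G(168,361,.075),"corners",G(133,62,.012),G(180,508,.012),G(625,120,.012),G(620,558,.012))
print("tray",[ray(f,*a,.022)[:2].round(3) for a in [(440,74),(546,79),(506,251),(414,249)]])
# bolts on cap
print("cap bolts",[ray(f,*a,.127)[:2].round(4) for a in [(312,249),(281,268),(341,270),(280,287),(341,287)]], "cap corners",[ray(f,*a,.125)[:2].round(4) for a in [(274,242),(351,241),(272,304),(346,305)]])
```

```text
front [0.4329 0.0915] [0.4373 0.1944] [0.4378 0.0906] [0.4404 0.1941]
rail front [0.5151 0.09  ] [0.5184 0.188 ]
screws [0.4425 0.0981] [0.4462 0.1863] [0.505  0.0957] [0.5086 0.1839] [0.5371 0.0925] [0.5406 0.1844]
pull top corners [0.5482 0.1257] [0.5495 0.1503] [0.5355 0.1265] [0.5368 0.1503]
gauge screws [array([ 0.4191, -0.1704]), array([ 0.4293, -0.0946]), array([ 0.4943, -0.1814]), array([ 0.5053, -0.1058])]
tip [ 0.4618 -0.137 ] corners [ 0.4071 -0.1775] [ 0.5029 -0.1907] [ 0.4198 -0.0753] [ 0.5155 -0.0928]
tray [array([0.387, 0.283]), array([0.394, 0.412]), array([0.625, 0.402]), array([0.621, 0.27 ])]
cap bolts [array([0.5679, 0.1273]), array([0.5906, 0.0929]), array([0.5936, 0.1586]), array([0.6144, 0.0907]), array([0.615 , 0.1588])] cap corners [array([0.5603, 0.0867]), array([0.5599, 0.1691]), array([0.638 , 0.0801]), array([0.64  , 0.1649])]
```

send_rows --pt "-0.7 0 -2.5 2.3 0.8" --pt "0 0 -2.5 0 0.8" --pt "0 5 0 0 0.6" --pt "0 4 0 0 0.6" --pt "0 3 0 0 0.6" --pt "0 0 0 0 0.6"

```text
clock: 3.8
tcp_pos: [0.5376, 0.1397, 0.1576]
orientation: [-1.226, -1.176, 1.183]
contact_force: [0.7, 0.2, 0.8]
grip_width: 0.051
```

Run:
```python
from h import *
to(.540,.1385,.090,87.7); grab("wrist","w2")
```

```text
t 3.80 tcp [0.5376 0.1397 0.1576] yawx 87.71 F [0.7 0.2 0.8] w 0.0510 j [-0.6   0.36  0.29  1.92 -0.13  0.89  1.29]
cm in tool axes [-0.1   6.76 -0.27] spin 0.01
```

View pics/w2.png

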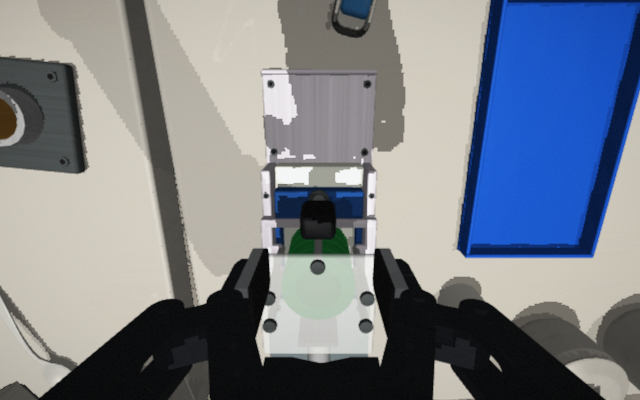

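Run:
```python
from h import *
f=grab("wrist"); o,R=st()
for s in (-1,1):
  print(proj(f,o["tcp_pos"]+R@np.array([s*.0255,.014,.011])),proj(f,o["tcp_pos"]+R@np.array([s*.0255,.014,-.011])))
print(proj(f,[.543,.1385,.114]),proj(f,[.552,.1385,.114]),proj(f,[.534,.1385,.114]))
```

```text
t 3.90 tcp [0.54   0.1401 0.1604] yawx 87.69 F [0.2 0.4 0.5] w 0.0512 j [-0.6   0.36  0.29  1.91 -0.13  0.89  1.29]
[[275.66673258 225.48217832]] [[277.24526674 260.22693674]]
[[365.29215495 225.53103009]] [[363.71988227 260.27778389]]
[[318.32831286 227.01332987]] [[318.88292831 239.15596084]] [[317.75965873 214.56333889]]
```

send_rows --pt "-0.15 3 0 0 0.6" --pt "0 2 0 0 0.6" --pt "0 2 0 0 0.6" --pt "0 0 0 0 0.6" --pt "0 0 0 0 0.2" --pt "0 0 0 0 0" --pt "0 0 0 0 0" --pt "0 0 0 0 0" --pt "0 0 0 0 0" --pt "0 0 0 0 0" --force 70

```text
clock: 5.15
tcp_pos: [0.5406, 0.1371, 0.0916]
orientation: [-1.23, -1.18, 1.177]
contact_force: [-2.8, -3.2, 7.9]
grip_width: 0.0216
```

send_rows --pt "0 0 1 0 0" --pt "0 0 1 0 0" --pt "0 0 0 0 0"

```text
clock: 5.52
tcp_pos: [0.5223, 0.1379, 0.0916]
orientation: [-1.233, -1.183, 1.175]
contact_force: [4.7, -4.5, 2.8]
grip_width: 0.0218
```

Run:
```python
from h import *
st(); grab("wrist","w3")
```

```text
t 5.53 tcp [0.5223 0.1379 0.0916] yawx 87.60 F [ 4.7 -4.5  2.8] w 0.0218 j [-0.59  0.43  0.27  2.01 -0.16  0.72  1.31]
```

View pics/w3.png

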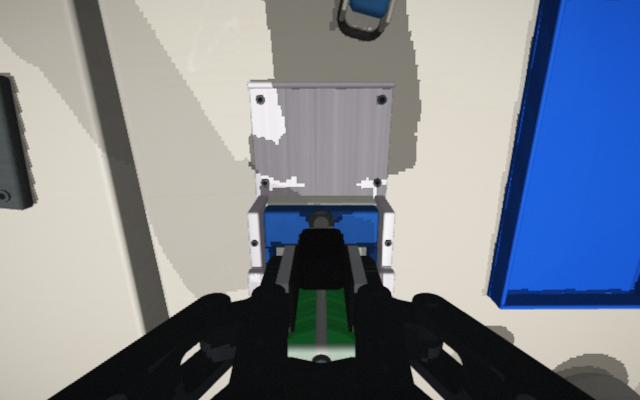

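send_rows --pt "0 0 1.5 0 0" --pt "0 0 1.5 0 0" --pt "0 0 1.5 0 0" --pt "0 0 1.5 0 0" --pt "0 0 1.5 0 0" --pt "0 0 1.5 0 0" --pt "0 0 1.5 0 0" --pt "0 0 0.3 0 0" --pt "0 0 0 0 0" --pt "0 0 0 0 0"

```text
clock: 6.82
tcp_pos: [0.4163, 0.1424, 0.0916]
orientation: [-1.235, -1.185, 1.172]
contact_force: [9.4, -7.0, 0.9]
grip_width: 0.0218
```

Run:
```python
from h import *
st(); grab("wrist","w4"); f=grab("side"); crop(f,(200,200,360,300),5,"s4")
```

```text
t 6.83 tcp [0.4163 0.1424 0.0916] yawx 87.55 F [ 9.4 -7.   0.9] w 0.0218 j [-0.7   0.28  0.27  2.23 -0.12  0.63  1.18]
```

View pics/w4.png

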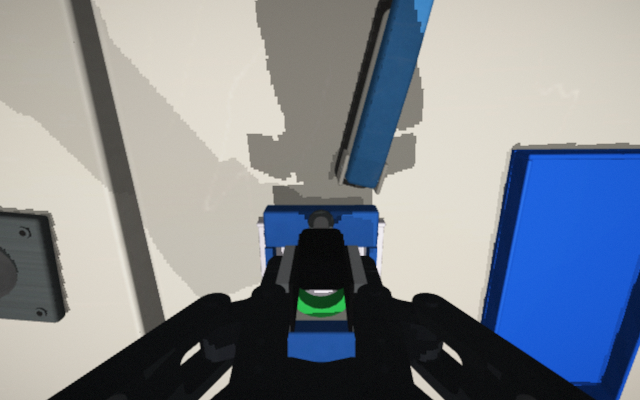

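View pics/s4.png

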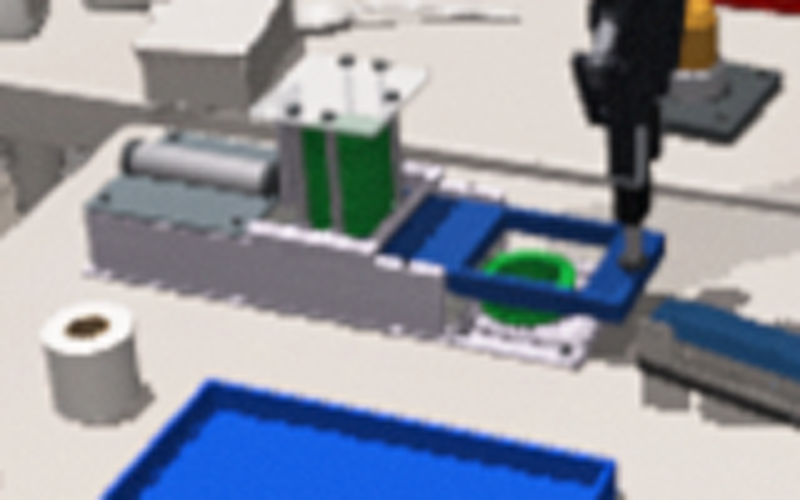

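send_rows --pt "0 0 0.3 0 0" --pt "0 0 0 0 0" --pt "0 0 0 0 0"

```text
clock: 7.3
tcp_pos: [0.4156, 0.1425, 0.0916]
orientation: [-1.238, -1.188, 1.17]
contact_force: [17.8, -7.9, -7.9]
grip_width: 0.0217
```

send_rows --pt "0 0 -2 0 0" --pt "0 0 -2 0 0" --pt "0 0 -2 0 0" --pt "0 0 -2 0 0" --pt "0 0 -2 0 0" --pt "0 0 -1.5 0 0" --pt "0 0 -1.4 0 0" --pt "0 0 0 0 0.3" --pt "0 0 0 0 0.6" --pt "0 0 0 0 0.6" --pt "0 -4 0 0 0.6" --pt "0 -6 0 0 0.6"

```text
clock: 8.8
tcp_pos: [0.5356, 0.1383, 0.1891]
orientation: [-1.226, -1.176, 1.183]
contact_force: [2.1, 0.6, 0.4]
grip_width: 0.0514
```

send_rows --pt "0 -5 3 0 0.8" --pt "0 0 4 0 1" --pt "0 0 0 0 1" --pt "0 0 0 0 1"

```text
clock: 9.3
tcp_pos: [0.4676, 0.1413, 0.2396]
orientation: [-1.228, -1.18, 1.179]
contact_force: [-0.2, 0.3, 1.0]
grip_width: 0.0855
```

Run:
```python
from h import *
st(); f=grab("wrist","w5"); np.save("w5.npy",f,allow_pickle=True); crop(f,(240,100,380,260),4,"w5d")
g=grab("side"); crop(g,(200,190,360,300),5,"s5")
```

```text
t 9.30 tcp [0.4676 0.1413 0.2396] yawx 87.71 F [-0.2  0.3  1. ] w 0.0855 j [-0.69  0.14  0.3   1.98 -0.05  1.02  1.16]
```

View pics/w5.png

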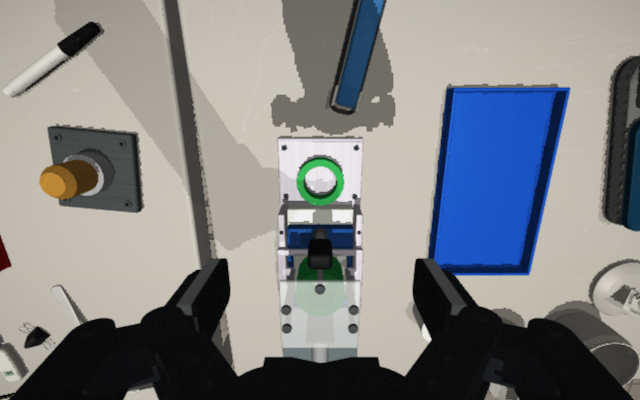

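View pics/w5d.png

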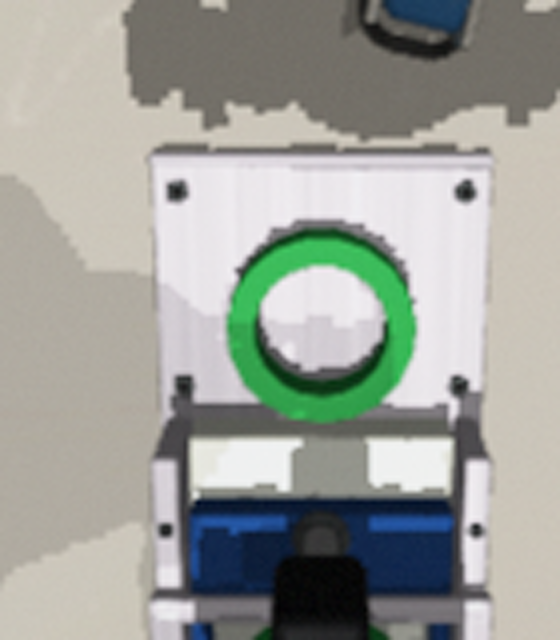

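View pics/s5.png

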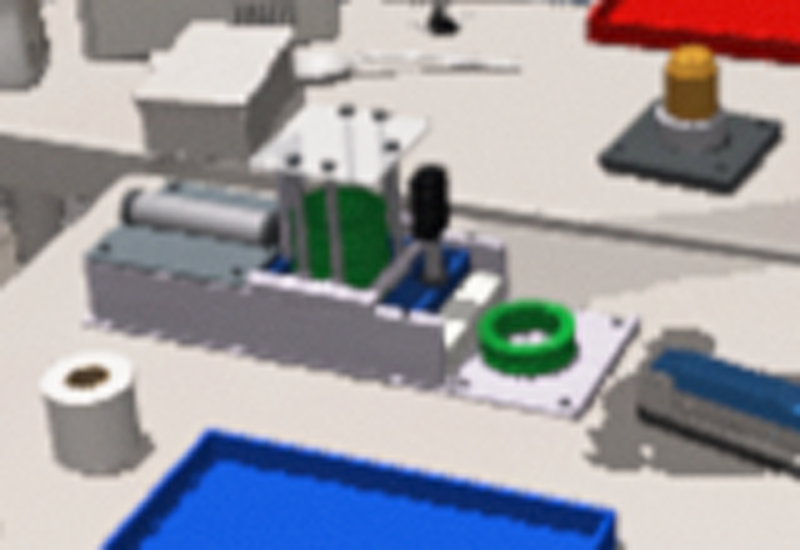

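```bash
cat >> h.py <<'E'
def gmask(f):
    hsv=cv2.cvtColor(f["image"],cv2.COLOR_RGB2HSV)
    m=((hsv[...,0]>45)&(hsv[...,0]<85)&(hsv[...,1]>110)&(hsv[...,2]>50)).astype(np.uint8)*255
    return cv2.morphologyEx(m,cv2.MORPH_CLOSE,np.ones((3,3)))
def hullc(pts):
    h=cv2.convexHull(pts.astype(np.float32)); M=cv2.moments(h); return np.array([M["m10"],M["m01"]])/M["m00"],M["m00"]
def collars(f,zc,xy=None,rad=0.03):
    """find green blobs, give xy of collar centre if its centre stands at height zc"""
    m=gmask(f); cs,_=cv2.findContours(m,cv2.RETR_EXTERNAL,cv2.CHAIN_APPROX_NONE); out=[]
    t=np.linspace(0,2*np.pi,60)
    for c in cs:
        if cv2.contourArea(c)<60: continue
        u,a=hullc(c.reshape(-1,2))
        p=ray(f,u[0],u[1],zc)[:2]
        if xy is not None and np.hypot(*(p-xy))>rad: continue
        for _ in range(6):
            P=np.vstack([np.c_[p[0]+.029*np.cos(t),p[1]+.029*np.sin(t),0*t+zc+s] for s in(-.009,.009)])
            v,b=hullc(proj(f,P)); p=p+ray(f,*u,zc)[:2]-ray(f,*v,zc)[:2]
        out.append((p.round(4).tolist(),round(a/b,3)))
    return out
E
python3 - <<'E'
from h import *
f=np.load("w5.npy",allow_pickle=True).item()
print(collars(f,.013))
def fit(f,pts): pass
o,R=st(); print(o["tcp_pos"])
E
```

```text
[([0.6093, 0.1523], 0.194), ([0.6081, 0.1172], 0.184), ([0.4843, 0.1401], 0.936)]
t 9.40 tcp [0.4681 0.1411 0.2392] yawx 87.66 F [0.1 0.3 0.2] w 0.0854 j [-0.69  0.14  0.3   1.98 -0.05  1.02  1.16]
[0.46808554 0.14109373 0.23924261]
```

Run:
```python
from h import *
to(.4843,.1401,.020,87.7)
```

```text
t 9.40 tcp [0.4681 0.1411 0.2392] yawx 87.66 F [0.1 0.3 0.2] w 0.0854 j [-0.69  0.14  0.3   1.98 -0.05  1.02  1.16]
cm in tool axes [-0.03 21.92 -1.62] spin -0.04
```

send_rows --pt "0 4 -1.6 0 1" --pt "0 4 0 0 1" --pt "0 4 0 0 1" --pt "0 4 0 0 1" --pt "0 3 0 0 1" --pt "0 2 0 0 1" --pt "0 0.9 0 0 1" --pt "0 0 0 0 1"

```text
clock: 10.4
tcp_pos: [0.4835, 0.1402, 0.0199]
orientation: [-1.228, -1.178, 1.18]
contact_force: [0.8, 0.6, -0.1]
grip_width: 0.0851
```

Run:
```python
from h import *
to(.4843,.1401,.020,87.7); f=grab("wrist","w6"); g=grab("side"); crop(g,(200,190,360,300),5,"s6")
```

```text
t 10.40 tcp [0.4835 0.1402 0.0199] yawx 87.66 F [ 0.8  0.6 -0.1] w 0.0851 j [-0.59  0.51  0.23  2.12 -0.21  0.54  1.32]
cm in tool axes [-0.01 -0.01 -0.08] spin -0.04
```

View pics/w6.png

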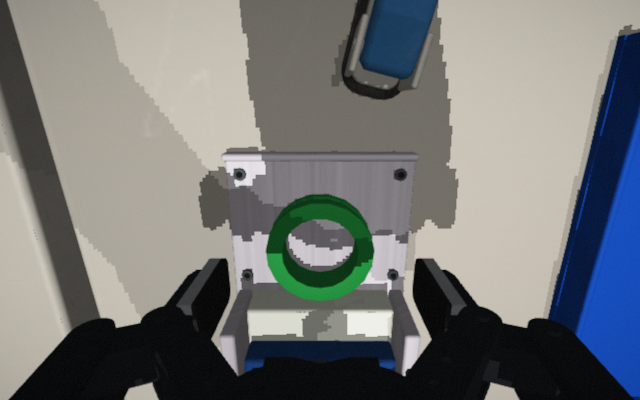

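View pics/s6.png

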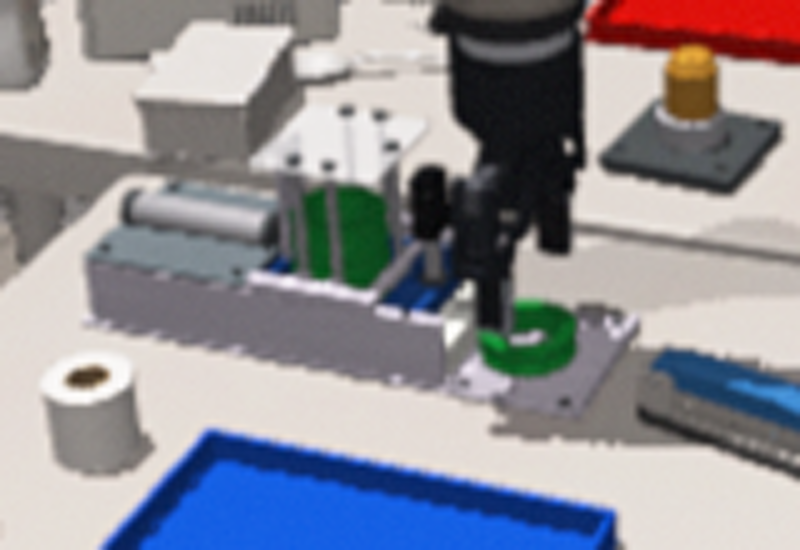

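Run:
```python
from h import *
f=grab("wrist"); o,R=st()
crop(f,(160,230,290,360),5,"w6f")
for e in (0,.005,.01,.014):
  print(e,[proj(f,o["tcp_pos"]+R@np.array([-.0425,e,s*.011])).round(0).tolist() for s in(1,-1)])
```

```text
t 10.55 tcp [0.4842 0.1406 0.0212] yawx 87.67 F [-0.9  0.2  0.4] w 0.0853 j [-0.59  0.5   0.23  2.12 -0.21  0.54  1.32]
0 [[[240.0, 233.0]], [[243.0, 270.0]]]
0.005 [[[242.0, 230.0]], [[245.0, 266.0]]]
0.01 [[[244.0, 226.0]], [[247.0, 261.0]]]
0.014 [[[246.0, 223.0]], [[248.0, 258.0]]]
```

View pics/w6f.png

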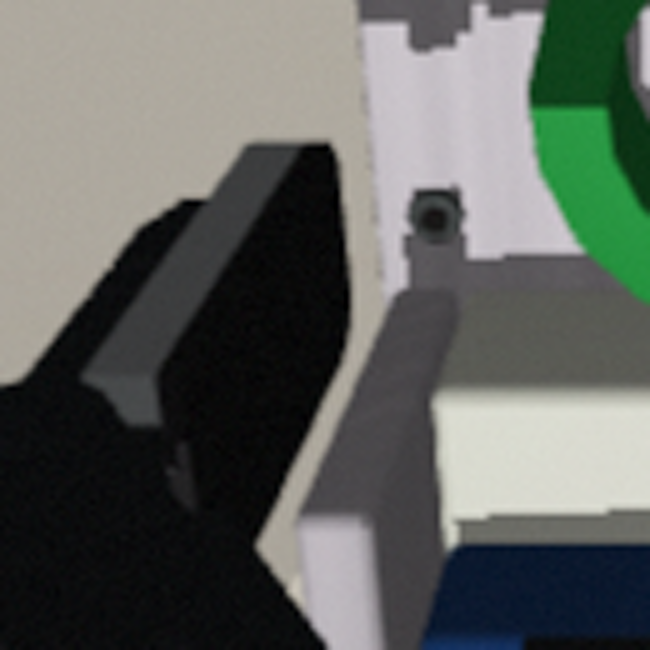

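Run:
```python
from h import *
g=grab("side"); o,R=st(); print(R.round(3))
crop(g,(260,200,340,290),8,"s6b")
for e in (-.03,-.02,-.01,0,.005,.01,.014):
  print(e,[((proj(g,o["tcp_pos"]+R@np.array([.0425,e,s*.011]))-[260,200])*8).round(0).tolist() for s in(1,-1)])
f=grab("wrist")
T=np.linalg.inv(np.vstack([np.c_[R,o["tcp_pos"]],[0,0,0,1]]))@f["cam_to_world"]; print(T.round(4))
```

```text
t 10.60 tcp [0.4842 0.1407 0.0213] yawx 87.68 F [-0.3 -0.4  0.1] w 0.0854 j [-0.59  0.5   0.23  2.12 -0.21  0.54  1.32]
[[ 0.041  0.001 -0.999]
 [ 0.999  0.001  0.041]
 [ 0.001 -1.    -0.001]]
-0.03 [[[343.0, 436.0]], [[285.0, 425.0]]]
-0.02 [[[344.0, 460.0]], [[286.0, 450.0]]]
-0.01 [[[345.0, 485.0]], [[287.0, 474.0]]]
0 [[[346.0, 509.0]], [[289.0, 498.0]]]
0.005 [[[347.0, 521.0]], [[289.0, 510.0]]]
0.01 [[[347.0, 533.0]], [[290.0, 522.0]]]
0.014 [[[348.0, 542.0]], [[291.0, 531.0]]]
[[ 1.000e+00  0.000e+00  6.000e-04  4.000e-04]
 [-5.000e-04 -3.006e-01  9.538e-01 -1.548e-01]
 [ 2.000e-04 -9.538e-01 -3.006e-01  7.740e-02]
 [ 0.000e+00  0.000e+00  0.000e+00  1.000e+00]]
```

View pics/s6b.png

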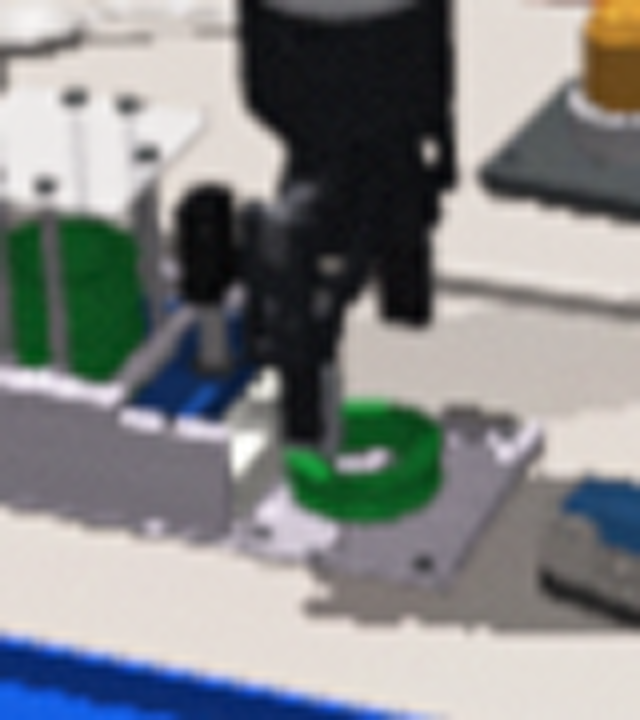

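Run:
```python
import cv2
im=cv2.imread("pics/w3.png")[190:330,240:400]; cv2.imwrite("pics/w3z.png",cv2.resize(im,None,fx=5,fy=4.2,interpolation=2))
im=cv2.imread("pics/s4.png");
```

```text
(no output)
```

View pics/w3z.png

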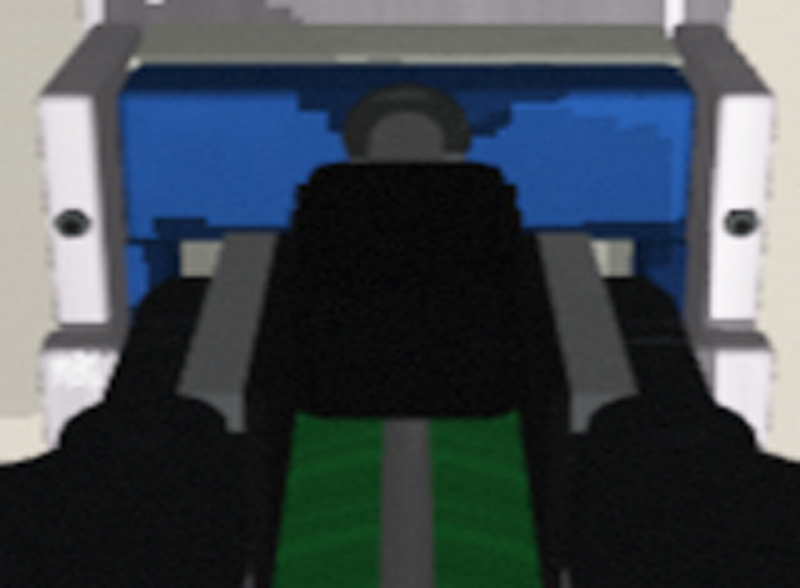

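send_rows --pt "0 0.5 0 0 1" --pt "0 0.5 0 0 1" --pt "0 0 0 0 1"

```text
clock: 11.02
tcp_pos: [0.483, 0.1403, 0.01]
orientation: [-1.228, -1.179, 1.18]
contact_force: [-0.0, -0.5, -0.5]
grip_width: 0.0855
```

Run:
```python
from h import *
g=grab("side"); st(); crop(g,(260,200,340,290),8,"s7"); f=grab("wrist","w7")
```

```text
t 11.07 tcp [0.4832 0.1404 0.0102] yawx 87.68 F [ 0.1 -1.2  0.2] w 0.0855 j [-0.58  0.52  0.22  2.12 -0.22  0.52  1.33]
```

View pics/s7.png

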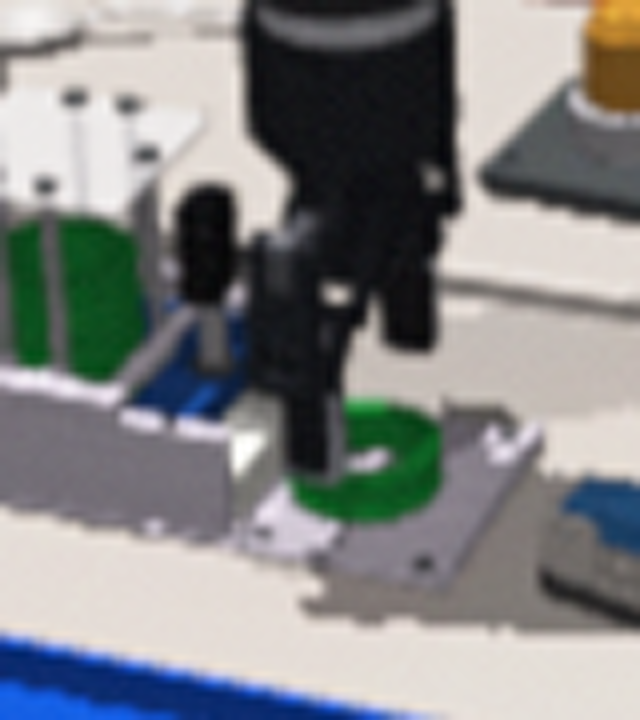

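View pics/w7.png

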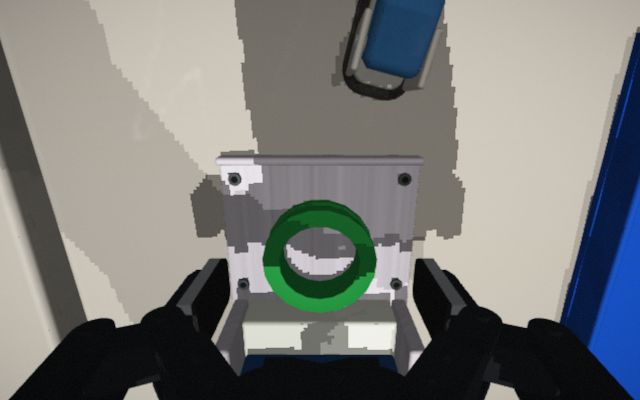

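send_rows --pt "0 0 0 0 0.82" --pt "0 0 0 0 0.82" --pt "0 0.5 0 0 0.82" --pt "0 0 0 0 0.82"

```text
clock: 11.62
tcp_pos: [0.4831, 0.1404, 0.0051]
orientation: [-1.228, -1.179, 1.18]
contact_force: [0.5, 0.0, -0.9]
grip_width: 0.0699
```

Run:
```python
from h import *
g=grab("side"); st(); crop(g,(260,200,340,290),8,"s8"); f=grab("wrist","w8")
```

```text
t 11.68 tcp [0.4832 0.1404 0.0052] yawx 87.68 F [ 0.1 -0.1  0.5] w 0.0702 j [-0.58  0.53  0.21  2.12 -0.22  0.51  1.33]
```

View pics/s8.png

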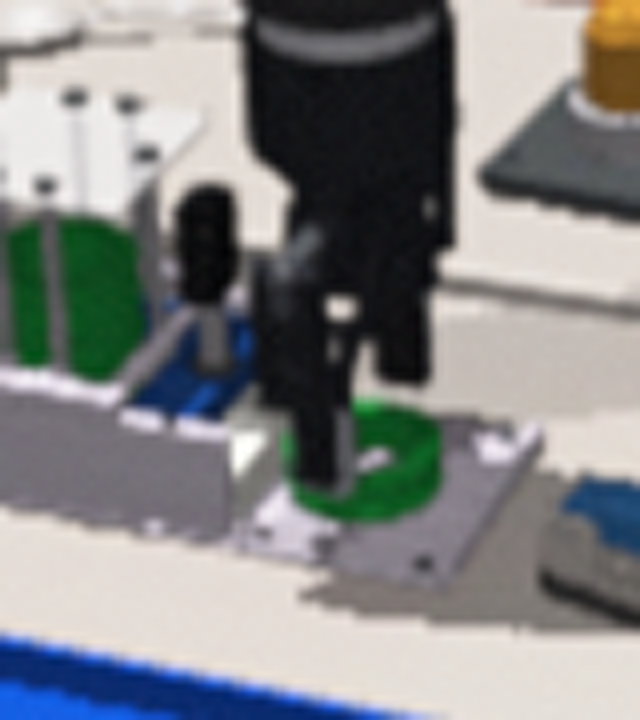

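View pics/w8.png

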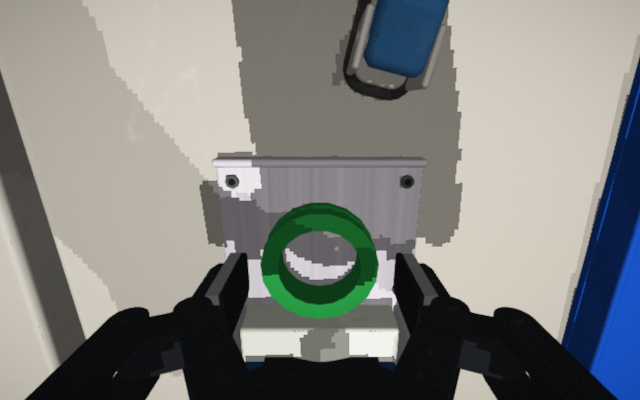

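send_rows --pt "0 0.6 0 0 0.82" --pt "0 0.5 0 0 0.82" --pt "0 0.3 0 0 0.82" --pt "0 0 0 0 0.82"

```text
clock: 12.22
tcp_pos: [0.4832, 0.1403, -0.0089]
orientation: [-1.228, -1.179, 1.18]
contact_force: [1.0, 0.7, 0.6]
grip_width: 0.0701
```

Run:
```python
from h import *
g=grab("side"); st(); crop(g,(260,200,340,290),8,"s9"); f=grab("wrist","w9"); print(collars(f,.013))
```

```text
t 12.28 tcp [ 0.4834  0.1404 -0.0087] yawx 87.68 F [ 0.6 -0.1 -0.3] w 0.0698 j [-0.57  0.56  0.2   2.13 -0.23  0.48  1.34]
[([0.4842, 0.1399], 0.965)]
```

View pics/s9.png

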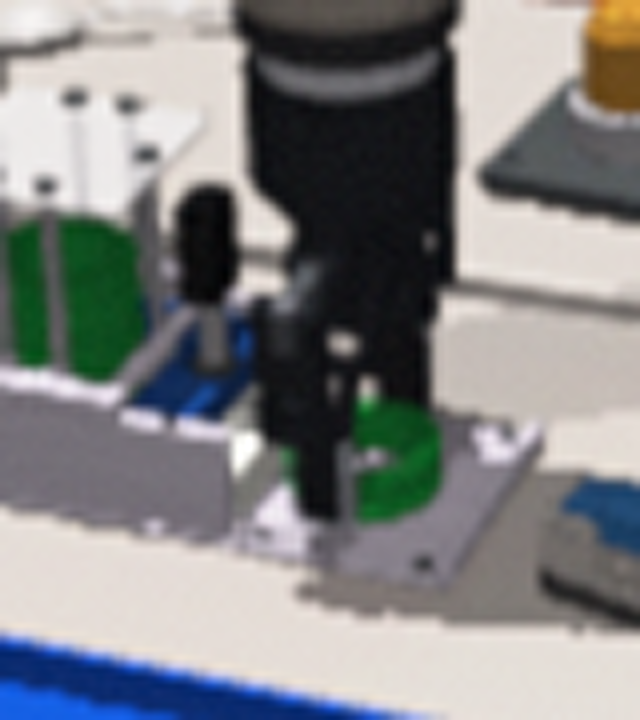

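View pics/w9.png

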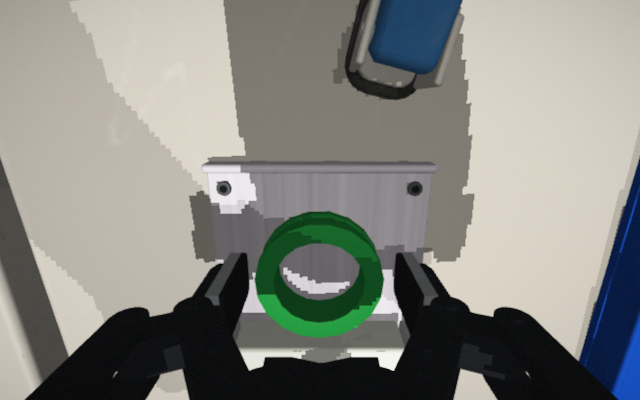

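send_rows --pt "0 0 0 0 0.6" --pt "0 0 0 0 0.5" --pt "0 0 0 0 0.5" --pt "0 0 0 0 0.5" --pt "0 0 0 0 0.5" --force 50

```text
clock: 12.95
tcp_pos: [0.4836, 0.1405, -0.0077]
orientation: [-1.228, -1.18, 1.179]
contact_force: [-1.5, -1.0, 8.6]
grip_width: 0.0561
```

Run:
```python
from h import *
g=grab("side"); st(); crop(g,(260,200,340,290),8,"s10"); f=grab("wrist","w10"); print(collars(f,.013))
```

```text
t 13.00 tcp [ 0.4836  0.1405 -0.0078] yawx 87.68 F [-2.5  1.2  8.7] w 0.0564 j [-0.57  0.56  0.2   2.13 -0.23  0.48  1.34]
[([0.4843, 0.141], 0.968)]
```

View pics/s10.png

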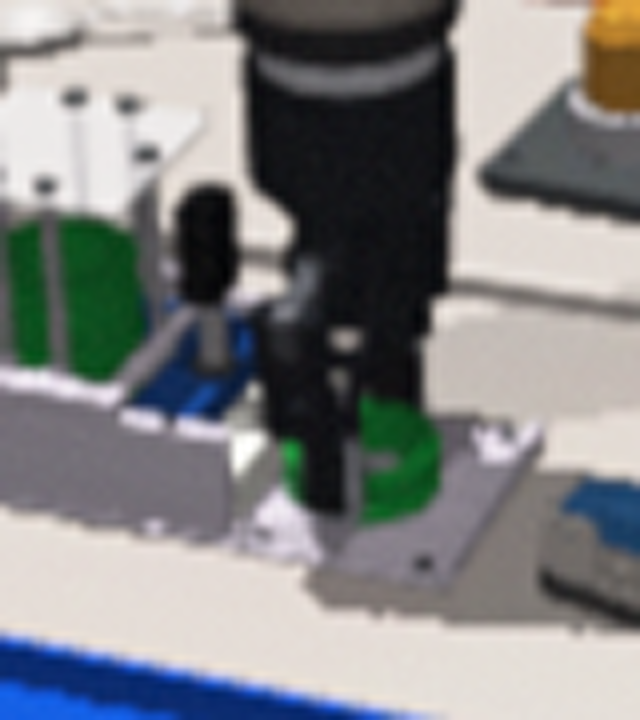

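View pics/w10.png

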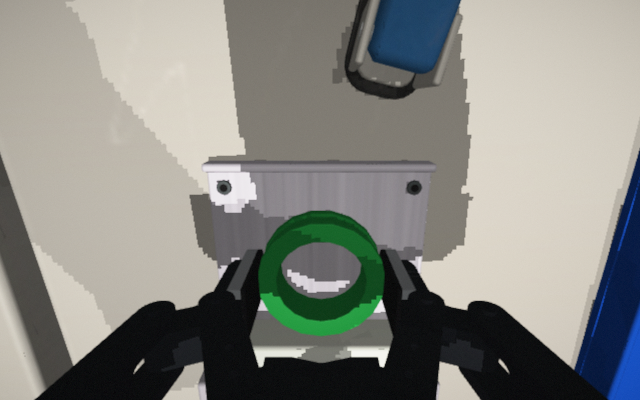

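send_rows --pt "0 -1 0 0 0.5" --pt "0 -3 0 0 0.5" --pt "0 -4 0 0 0.5" --pt "0 -5 0 0 0.5" --pt "0 -2 0 0 0.5" --pt "0 0 0 0 0.5"

```text
clock: 13.8
tcp_pos: [0.4845, 0.141, 0.1433]
orientation: [-1.229, -1.183, 1.176]
contact_force: [0.1, 0.1, -0.7]
grip_width: 0.0563
```

Run:
```python
from h import *
o,R=st(); f=grab("wrist","w11"); z=o["tcp_pos"][2]
for d in (.018,.021,.024): print(d,collars(f,z+d))
to(.462,-.1375,.12)
```

```text
t 13.80 tcp [0.4845 0.141  0.1433] yawx 87.68 F [ 0.1  0.1 -0.7] w 0.0563 j [-0.66  0.3   0.31  2.05 -0.12  0.81  1.25]
0.018 [([0.4872, 0.1412], 1.021)]
0.021 [([0.4854, 0.1413], 0.976)]
0.024 [([0.4836, 0.1413], 0.932)]
t 13.85 tcp [0.4835 0.1407 0.1419] yawx 87.69 F [ 0.3 -0.3 -1.4] w 0.0561 j [-0.66  0.3   0.31  2.05 -0.12  0.81  1.25]
cm in tool axes [-27.88   2.16   1.03]
```

View pics/w11.png

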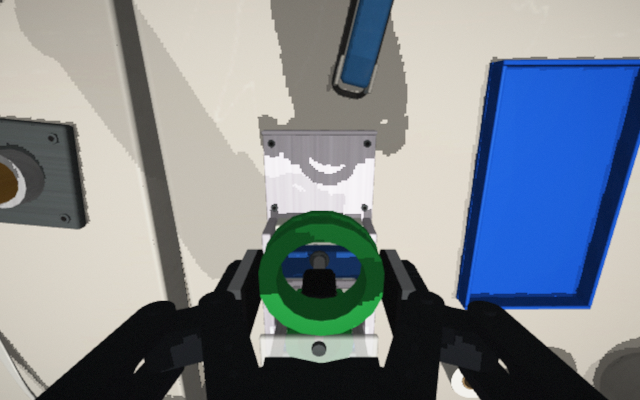

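send_rows --pt "-4 0 0 0 0.5" --pt "-5 0 0.5 0 0.5" --pt "-5 0 0.5 0 0.5" --pt "-5 0 0 0 0.5" --pt "-5 0 0 0 0.5" --pt "-3.9 0 0 0 0.5" --pt "0 0 0 0 0.5" --pt "0 0 0 0 0.5"

```text
clock: 14.85
tcp_pos: [0.4614, -0.1372, 0.1404]
orientation: [-1.226, -1.178, 1.18]
contact_force: [-0.4, 0.4, -1.3]
grip_width: 0.0559
```

Run:
```python
from h import *
o,R=st(); f=grab("wrist","w12"); z=o["tcp_pos"][2]; np.save("w12.npy",f,allow_pickle=True)
print(collars(f,z+.021)); crop(f,(220,150,420,350),4,"w12z")
print(proj(f,[[.462,-.1375,.075],[.462,-.1375,.032]]))
st()
```

```text
t 14.85 tcp [ 0.4614 -0.1372  0.1404] yawx 87.69 F [-0.4  0.4 -1.3] w 0.0559 j [-0.21  0.28  0.43  2.11 -0.16  0.79  1.85]
[([0.5259, 0.0215], 0.034), ([0.5104, 0.0045], 0.014), ([0.5033, -0.0042], 0.014), ([0.4966, 0.0092], 0.133), ([0.4618, -0.1368], 0.956)]
[[319.83352906 212.54748061]
 [319.96202418 196.04030445]]
t 14.90 tcp [ 0.4617 -0.1367  0.1406] yawx 87.76 F [-0.9 -0.2 -0.4] w 0.0560 j [-0.21  0.28  0.43  2.11 -0.16  0.79  1.85]
```

View pics/w12.png

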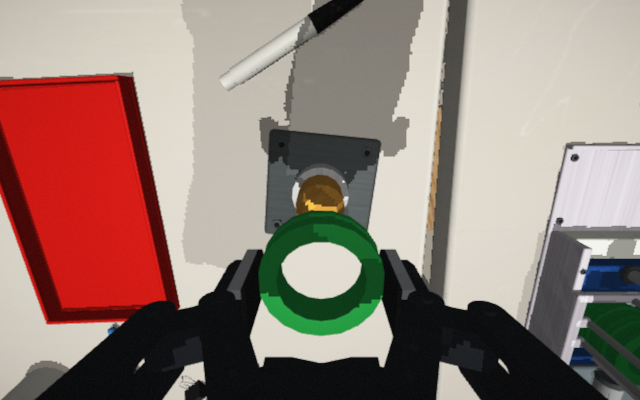

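View pics/w12z.png

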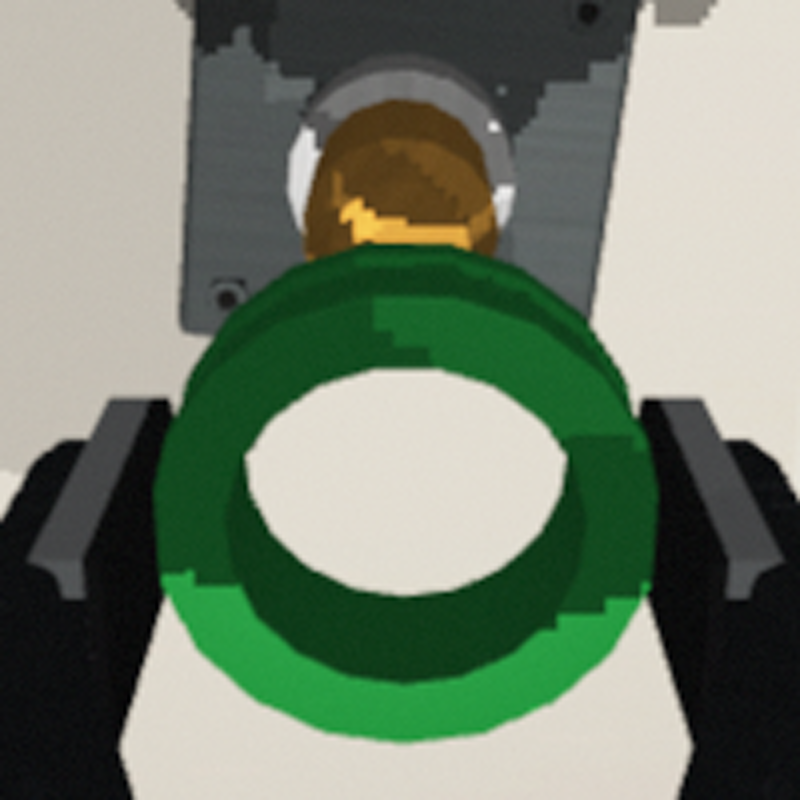

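Run:
```python
from h import *
f=np.load("w12.npy",allow_pickle=True).item()
im=cv2.resize(f["image"][100:260,220:420,::-1],None,fx=4,fy=4,interpolation=2)
c=np.array([.462,-.1375]); yaw=np.radians(-7.7); Rz=np.array([[np.cos(yaw),-np.sin(yaw)],[np.sin(yaw),np.cos(yaw)]])
t=np.linspace(0,2*np.pi,60)
def dr(P,col): cv2.polylines(im,[np.int32(((proj(f,P)-[220,100])*4+1.5))],True,col,1)
for rad,z,col in [(.025,.032,(0,0,255)),(.019,.032,(255,0,255)),(.013,.075,(255,0,0)),(.019,.066,(0,255,255))]:
    dr(np.c_[c[0]+rad*np.cos(t),c[1]+rad*np.sin(t),0*t+z],col)
q=np.array([[-.05,-.05],[-.05,.05],[.05,.05],[.05,-.05]])@Rz.T+c
dr(np.c_[q,[.012]*4],(0,255,0))
cv2.imwrite("pics/w12o.png",im)
```

```text
(no output)
```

View pics/w12o.png

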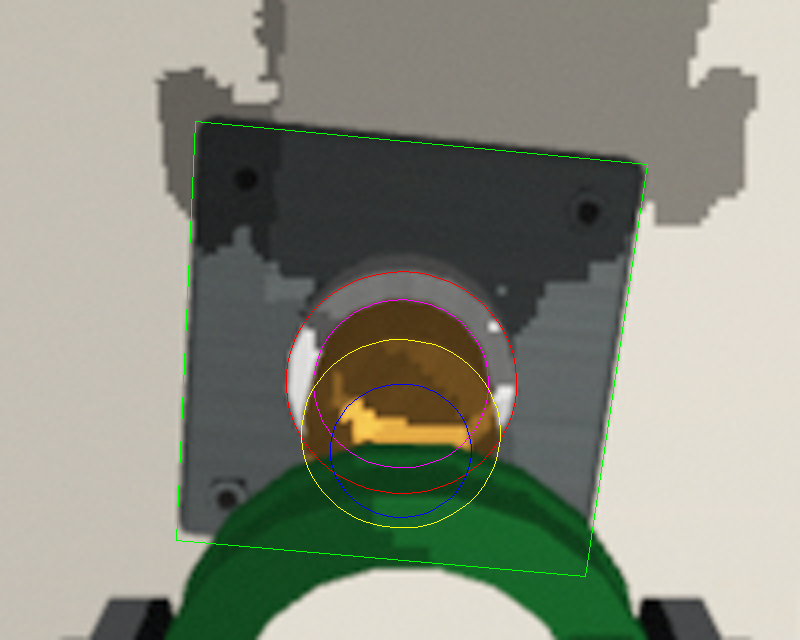

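send_rows --pt "0 3 0.07 0 0.5" --pt "0 2 0 0 0.5" --pt "0 2 0 0 0.5" --pt "0 0.6 0 0 0.5" --pt "0 0.5 0 0 0.5" --pt "0 0 0 0 0.5"

```text
clock: 15.65
tcp_pos: [0.4617, -0.1376, 0.0606]
orientation: [-1.228, -1.18, 1.18]
contact_force: [0.6, -0.1, -0.7]
grip_width: 0.056
```

Run:
```python
from h import *
o,R=st(); f=grab("wrist","w13"); z=o["tcp_pos"][2]; print(z+.021,collars(f,z+.021)[-1]); g=grab("scene"); crop(g,(260,170,360,250),8,"c13")
```

```text
t 15.65 tcp [ 0.4617 -0.1376  0.0606] yawx 87.71 F [ 0.6 -0.1 -0.7] w 0.0560 j [-0.15  0.42  0.37  2.16 -0.26  0.61  1.94]
0.0816389358127337 ([0.462, -0.137], 0.959)
```

View pics/c13.png

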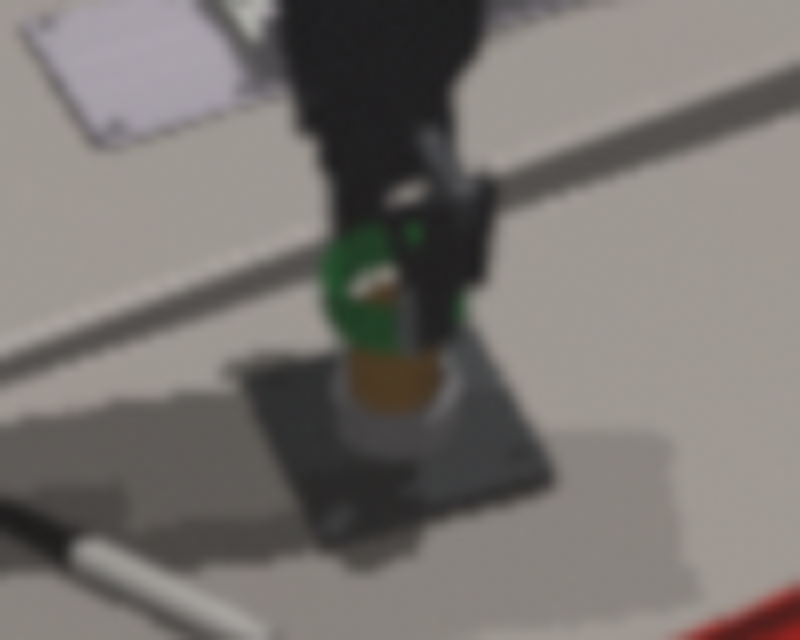

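View pics/w13.png

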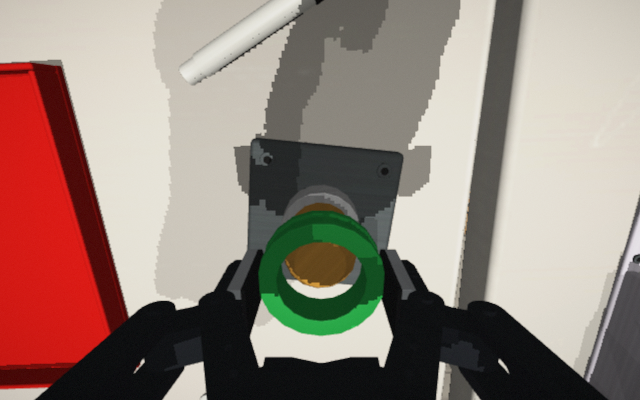

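send_rows --pt "0 0.2 0 0 0.5" --pt "0 0.2 0 0 0.5" --pt "0 0 0 0 0.5" --pt "0 0 0 0 0.72" --pt "0 0 0 0 0.78" --pt "0 0 0 0 0.82" --pt "0 0 0 0 0.82" --pt "0 0 0 0 0.82"

```text
clock: 16.75
tcp_pos: [0.4614, -0.1379, 0.0565]
orientation: [-1.228, -1.179, 1.179]
contact_force: [-0.9, -0.4, -0.9]
grip_width: 0.0702
```

Run:
```python
from h import *
o,R=st(); f=grab("wrist","w14")
for z in (.041,.076): print(z,collars(f,z,np.array([.461,-.137]),.05));
```

```text
t 16.75 tcp [ 0.4614 -0.1379  0.0565] yawx 87.68 F [-0.9 -0.4 -0.9] w 0.0702 j [-0.14  0.42  0.37  2.16 -0.27  0.6   1.95]
0.041 [([0.4623, -0.1373], 0.959)]
0.076 [([0.4461, -0.1367], 0.6)]
```

View pics/w14.png

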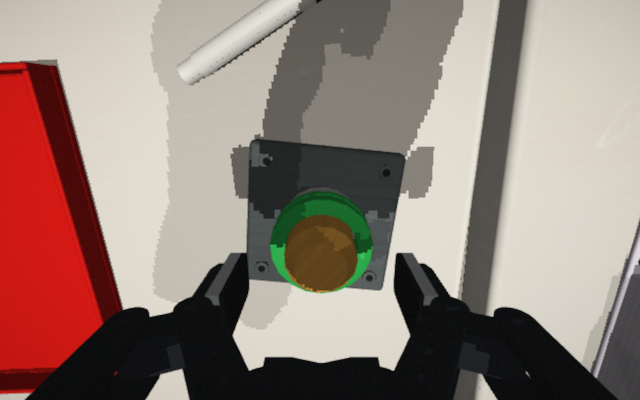

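send_rows --pt "0 1 -0.05 0 0.82" --pt "0 1 0 0 0.82" --pt "0 1 0 0 0.82" --pt "0 0.5 0 0 0.82" --pt "0 0 0 0 0.6" --pt "0 0 0 0 0.5" --pt "0 0 0 0 0.5" --pt "0 0 0 0 0.5" --pt "0 0 0 0 0.5"

```text
clock: 17.92
tcp_pos: [0.4618, -0.1379, 0.0215]
orientation: [-1.228, -1.179, 1.179]
contact_force: [-1.1, -1.0, -0.9]
grip_width: 0.056
```

Run:
```python
from h import *
o,R=st(); f=grab("wrist","w15")
for z in (.041,): print(z,collars(f,z,np.array([.461,-.137]),.05));
```

```text
t 17.93 tcp [ 0.4618 -0.1379  0.0215] yawx 87.68 F [-1.1 -1.  -0.9] w 0.0560 j [-0.11  0.49  0.33  2.17 -0.31  0.52  1.99]
0.041 [([0.4614, -0.1373], 0.918)]
```

View pics/w15.png

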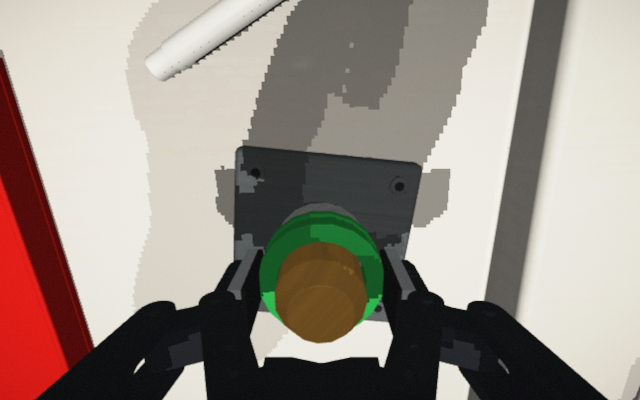

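send_rows --pt "0 -2 0 0 0.5" --pt "0 -4 0 0 0.5" --pt "0 -5 0 0 0.5" --pt "0 -3 0 0 0.5" --pt "4.5 0 -1 0 0.5" --pt "5 0 -1 0 0.5" --pt "5 0 -1 0 0.5" --pt "5 0 -1 0 0.5" --pt "5 0 -1 0 0.5" --pt "5 0 -1 0 0.5" --pt "5 0 -1 0 0.5" --pt "4 0 -1 0 0.5"

```text
clock: 19.48
tcp_pos: [0.5576, 0.2464, 0.1615]
orientation: [-1.227, -1.181, 1.18]
contact_force: [-0.9, -0.2, -0.4]
grip_width: 0.056
```

send_rows --pt "4 0 -0.5 0 0.5" --pt "0 0 0 0 0.5" --pt "0 0 0 0 0.5"

```text
clock: 19.85
tcp_pos: [0.564, 0.2827, 0.1612]
orientation: [-1.229, -1.179, 1.18]
contact_force: [-0.1, -0.4, -1.2]
grip_width: 0.0556
```

```bash
cat >> h.py <<'E'
def tray(f,col,z=.022):
    """tray pose from the colour blob: fit of the outer top outline (hull of projected box)"""
    from scipy.optimize import least_squares
    hsv=cv2.cvtColor(f["image"],cv2.COLOR_RGB2HSV); h=hsv[...,0]; ok=(hsv[...,1]>150)&(hsv[...,2]>40)
    m=(ok&((h>105)&(h<125) if col=="blue" else ((h<6)|(h>174)))).astype(np.uint8)
    n,l,s,_=cv2.connectedComponentsWithStats(m); k=1+np.argmax(s[1:,4]); c=max(cv2.findContours((l==k).astype(np.uint8),cv2.RETR_EXTERNAL,cv2.CHAIN_APPROX_NONE)[0],key=cv2.contourArea)
    H,W=l.shape; x0,y0,w,hh=s[k,:4]; touch=(x0<=0,y0<=0,x0+w>=W,y0+hh>=H)
    q=cv2.convexHull(c).reshape(-1,2).astype(float)
    # keep dense contour pts on hull and inside image
    c=c.reshape(-1,2).astype(float); hp=q.astype(np.float32).reshape(-1,1,2)
    keep=np.array([abs(cv2.pointPolygonTest(hp,(float(a),float(b)),True))<1.5 and 1<a<W-2 and 1<b<H-2 for a,b in c]); c=c[keep]
    def pred(p):
        C,S=np.cos(p[2]),np.sin(p[2]); b=np.array([[-.118,-.065],[.118,-.065],[.118,.065],[-.118,.065]])@np.array([[C,S],[-S,C]])+p[:2]
        return cv2.convexHull(proj(f,np.vstack([np.c_[b,[z]*4],np.c_[b,[0]*4]])).astype(np.float32))
    cen=ray(f,*q.mean(0),.011)[:2]
    fun=lambda p:[cv2.pointPolygonTest(pred(p),(float(a),float(b)),True) for a,b in c[::3]]
    best=min((least_squares(fun,[cen[0],cen[1],y],loss="soft_l1",diff_step=1e-3) for y in(-.1,.05,.2)),key=lambda s:s.cost)
    return best.x.round(4),"rms px %.2f"%np.sqrt(np.mean(np.square(fun(best.x)))),"touch",touch
E
python3 - <<'E'
from h import *
f=np.load("w5.npy",allow_pickle=True).item(); print("before",tray(f,"blue"))
st(); f=grab("wrist","w16"); print(tray(f,"blue")); g=grab("side"); print(tray(g,"blue"))
E
```

```text
before (array([ 0.5021,  0.3526, -0.0363]), 'rms px 1.78', 'touch', (np.False_, np.False_, np.False_, np.False_))
t 19.85 tcp [0.564  0.2827 0.1612] yawx 87.67 F [-0.1 -0.4 -1.2] w 0.0556 j [-0.78  0.47  0.29  1.74 -0.16  0.95  1.11]
(array([ 0.4998,  0.3525, -0.0406]), 'rms px 1.15', 'touch', (np.False_, np.True_, np.False_, np.False_))
(array([ 0.5037,  0.3506, -0.0229]), 'rms px 1.22', 'touch', (np.False_, np.False_, np.False_, np.False_))
```

View pics/w16.png

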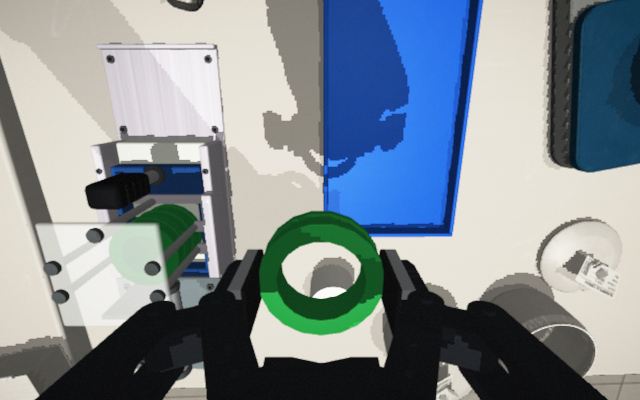

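```bash
cat >> h.py <<'E'
def ovl(f,p,name,box=None,s=1):
    C,S=np.cos(p[2]),np.sin(p[2]); b=np.array([[-.118,-.065],[.118,-.065],[.118,.065],[-.118,.065]])@np.array([[C,S],[-S,C]])+p[:2]
    im=f["image"][:,:,::-1].copy()
    for z,c in((.022,(0,255,255)),(0,(0,255,0))): cv2.polylines(im,[np.int32(proj(f,np.c_[b,[z]*4]).round())],True,c,1)
    if box: im=cv2.resize(im[box[1]:box[3],box[0]:box[2]],None,fx=s,fy=s,interpolation=0)
    cv2.imwrite(f"pics/{name}.png",im)
E
python3 - <<'E'
from h import *
f=np.load("w5.npy",allow_pickle=True).item(); ovl(f,[.5021,.3526,-.0363],"o1",(400,60,600,290),2.5)
g=grab("side"); ovl(g,[.5037,.3506,-.0229],"o2",(200,240,340,340),5)
E
```

```text
(no output)
```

View pics/o1.png

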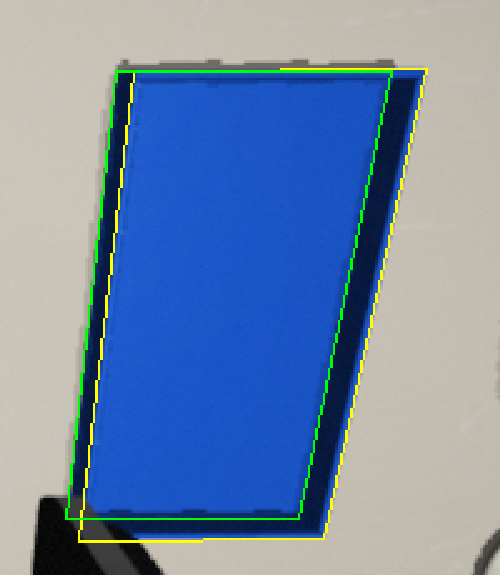

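View pics/o2.png

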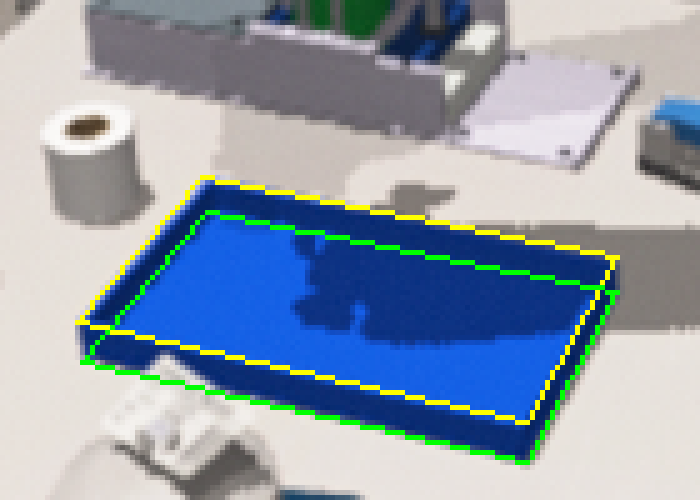

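send_rows --pt "3.4 0 -0.3 0 0.5" --pt "3.4 0 -0.3 0 0.5" --pt "0 4 0 0 0.5" --pt "0 4 0 0 0.5" --pt "0 3 0 0 0.5" --pt "0 2.5 0 0 0.5" --pt "0 1.5 0 0 0.5" --pt "0 1.3 0 0 0.5" --pt "0 0 0 0 0.5"

```text
clock: 21.12
tcp_pos: [0.5726, 0.3506, -0.002]
orientation: [-1.228, -1.178, 1.18]
contact_force: [0.3, -1.0, -0.1]
grip_width: 0.0558
```

Run:
```python
from h import *
to(.5725,.3495,-.004); g=grab("side"); crop(g,(200,220,340,340),5,"s17")
```

```text
t 21.12 tcp [ 0.5726  0.3506 -0.002 ] yawx 87.67 F [ 0.3 -1.  -0.1] w 0.0558 j [-0.8   0.74  0.23  1.71 -0.23  0.72  1.07]
cm in tool axes [-0.11  0.2   0.  ]
```

View pics/s17.png

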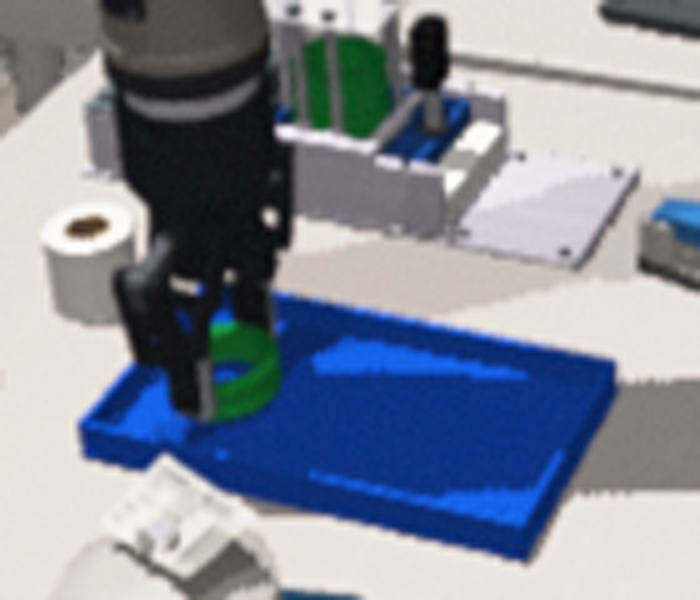

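send_rows --pt "0 0.4 0 0 0.5" --pt "0 0 0 0 0.5" --pt "0 0 0 0 0.78" --pt "0 0 0 0 0.78" --pt "0 0 0 0 0.78" --pt "0 -3 0 0 0.78" --pt "0 -5 0 0 0.78" --pt "0 -6 0 0 0.78" --pt "0 -4 0 0 0.78" --pt "0 0 0 0 0.78"

```text
clock: 22.42
tcp_pos: [0.5751, 0.3522, 0.1789]
orientation: [-1.229, -1.186, 1.173]
contact_force: [0.6, 0.2, -0.5]
grip_width: 0.0668
```

Run:
```python
from h import *
to(.540,.1390,.165,87.7); f=grab("wrist","w18"); print(collars(f,.013,np.array([.57,.35]),.05)); g=grab("side"); crop(g,(200,190,340,310),5,"s18"); print(tray(g,"blue"))
```

```text
t 22.43 tcp [0.5751 0.3522 0.1789] yawx 87.66 F [ 0.6  0.2 -0.5] w 0.0668 j [-0.85  0.52  0.29  1.62 -0.17  1.02  1.03]
cm in tool axes [-21.45   1.27   2.65] spin -0.04
[([0.5741, 0.3517], 0.942)]
(array([ 0.5038,  0.3509, -0.0246]), 'rms px 1.18', 'touch', (np.False_, np.False_, np.False_, np.False_))
```

View pics/s18.png

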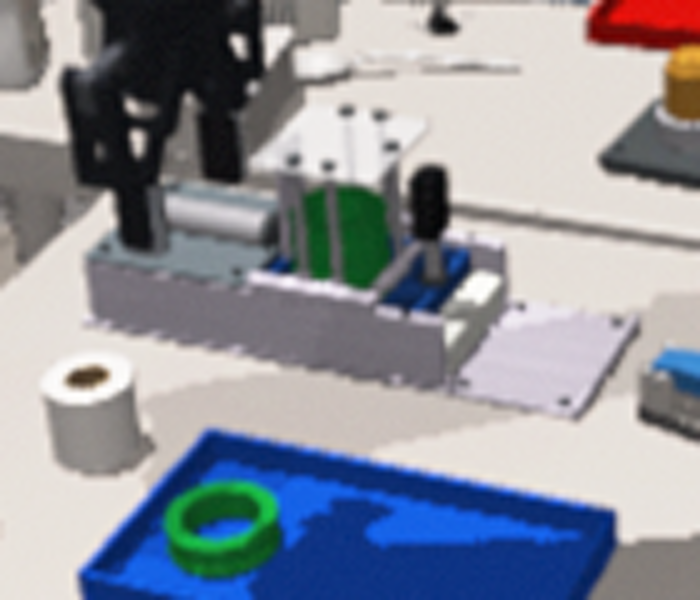

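send_rows --pt "-4 0 0.5 0 0.6" --pt "-5 0 0.5 0 0.6" --pt "-5 0 0.6 0 0.6" --pt "-5 0 0.5 0 0.6" --pt "-2.4 0 0.5 0 0.6" --pt "0 0 0 0 0.6" --pt "0 0 0 0 0.6"

```text
clock: 23.4
tcp_pos: [0.5381, 0.1403, 0.174]
orientation: [-1.226, -1.181, 1.181]
contact_force: [-0.1, 0.1, -0.4]
grip_width: 0.0512
```

Run:
```python
from h import *
to(.540,.1385,.075,87.7); f=grab("wrist","w19"); to(.540,.1385,.075,87.7)
```

```text
t 23.40 tcp [0.5381 0.1403 0.174 ] yawx 87.82 F [-0.1  0.1 -0.4] w 0.0512 j [-0.64  0.34  0.34  1.91 -0.14  0.92  1.3 ]
cm in tool axes [-0.18  9.9  -0.2 ] spin 0.12
t 23.45 tcp [0.5382 0.1405 0.1741] yawx 87.85 F [-0.1  0.4  0.6] w 0.0511 j [-0.64  0.34  0.34  1.91 -0.14  0.92  1.3 ]
cm in tool axes [-0.2   9.91 -0.19] spin 0.15
```

View pics/w19.png

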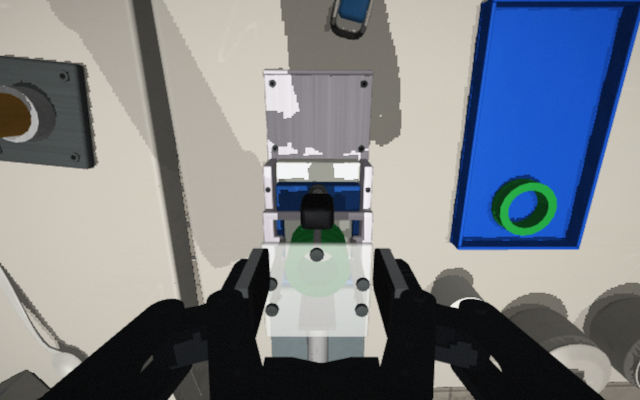

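send_rows --pt "-0.2 3 -0.2 0 0.6" --pt "0 3 0 0 0.6" --pt "0 2.5 0 0 0.6" --pt "0 1.4 0 0 0.6" --pt "0 0 0 0 0.6" --pt "0 0 0 0 0.2" --pt "0 0 0 0 0" --pt "0 0 0 0 0" --pt "0 0 0 0 0" --pt "0 0 0 0 0" --force 70

```text
clock: 24.7
tcp_pos: [0.541, 0.1371, 0.0768]
orientation: [-1.228, -1.182, 1.177]
contact_force: [-1.1, 2.1, 5.8]
grip_width: 0.0229
```

send_rows --pt "0 0 1 0 0" --pt "0 0 1.5 0 0" --pt "0 0 1.5 0 0" --pt "0 0 1.5 0 0" --pt "0 0 1.5 0 0" --pt "0 0 1.5 0 0" --pt "0 0 1.5 0 0" --pt "0 0 1.5 0 0" --pt "0 0 1 0 0" --pt "0 0 0.4 0 0" --pt "0 0 0 0 0" --pt "0 0 0 0 0"

```text
clock: 26.2
tcp_pos: [0.4161, 0.1423, 0.0767]
orientation: [-1.233, -1.187, 1.172]
contact_force: [12.7, 2.2, -7.3]
grip_width: 0.0226
```

Run:
```python
from h import *
st(); g=grab("side"); crop(g,(200,190,360,300),5,"s20")
```

```text
t 26.20 tcp [0.4161 0.1423 0.0767] yawx 87.64 F [12.7  2.2 -7.3] w 0.0226 j [-0.73  0.31  0.3   2.25 -0.16  0.59  1.22]
```

View pics/s20.png

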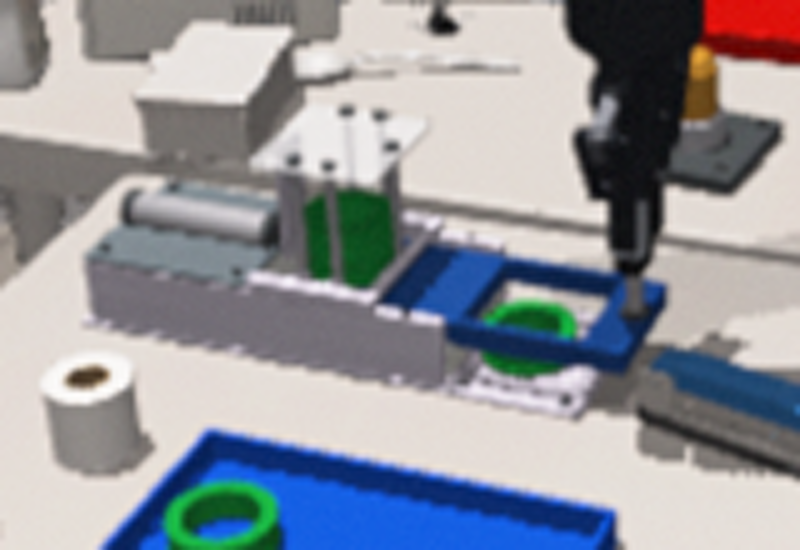

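send_rows --pt "0 0 -2 0 0" --pt "0 0 -2 0 0" --pt "0 0 -2 0 0" --pt "0 0 -2 0 0" --pt "0 0 -2 0 0" --pt "0 0 -1.5 0 0" --pt "0 0 -1.3 0 0" --pt "0 0 0 0 0.3" --pt "0 0 0 0 0.6" --pt "0 0 0 0 0.6" --pt "0 -5 0 0 0.6" --pt "0 -6 0 0 0.6"

```text
clock: 27.75
tcp_pos: [0.5376, 0.1356, 0.1855]
orientation: [-1.227, -1.176, 1.182]
contact_force: [0.6, 0.2, 0.3]
grip_width: 0.0514
```

send_rows --pt "0 -3 3 0 0.8" --pt "0 0 2.9 0 0.82" --pt "0 0 0 0 0.82" --pt "0 0 0 0 0.82"

```text
clock: 28.25
tcp_pos: [0.4804, 0.1385, 0.2154]
orientation: [-1.228, -1.18, 1.179]
contact_force: [0.1, -0.0, 0.0]
grip_width: 0.0699
```

Run:
```python
from h import *
f=grab("wrist","w21"); c=collars(f,.013,np.array([.484,.14]),.03); print(c); to(*c[0][0],-.008,87.7)
```

```text
[([0.4835, 0.1401], 0.943)]
t 28.30 tcp [0.4806 0.1384 0.2153] yawx 87.66 F [ 0.3 -0.  -0.4] w 0.0701 j [-0.71  0.19  0.35  1.99 -0.08  0.97  1.21]
cm in tool axes [ 0.19 22.33 -0.28] spin -0.04
```

View pics/w21.png

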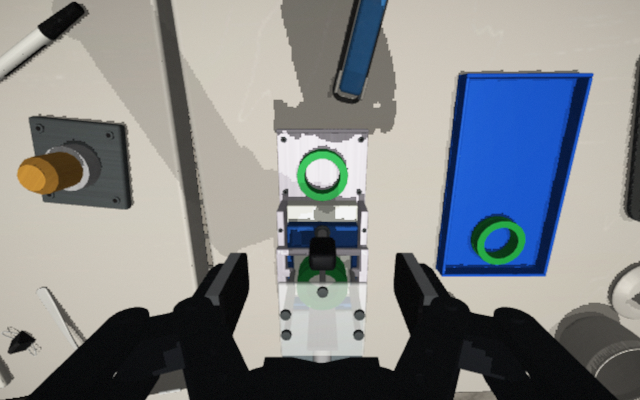

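send_rows --pt "0.2 4 -0.25 0 0.82" --pt "0 5 0 0 0.82" --pt "0 5 0 0 0.82" --pt "0 4 0 0 0.82" --pt "0 2.5 0 0 0.82" --pt "0 1.8 0 0 0.82" --pt "0 0 0 0 0.82" --pt "0 0 0 0 0.6" --pt "0 0 0 0 0.5" --pt "0 0 0 0 0.5" --pt "0 0 0 0 0.5" --force 50

```text
clock: 29.68
tcp_pos: [0.4834, 0.1407, -0.0069]
orientation: [-1.229, -1.181, 1.178]
contact_force: [-0.7, -0.4, 4.2]
grip_width: 0.056
```

send_rows --pt "0 -2 0 0 0.5" --pt "0 -4 0 0 0.5" --pt "0 -5 0 0 0.5" --pt "0 -4 0 0 0.5" --pt "0 0 0 0 0.5"

```text
clock: 30.3
tcp_pos: [0.4848, 0.1414, 0.1455]
orientation: [-1.23, -1.185, 1.174]
contact_force: [-0.9, -0.3, -1.8]
grip_width: 0.0561
```

Run:
```python
from h import *
f=grab("wrist","w22"); o,R=st(); print(collars(f,o["tcp_pos"][2]+.021)); to(.4615,-.1372,.14,87.7)
```

```text
t 30.35 tcp [0.4834 0.141  0.1436] yawx 87.70 F [-0.2 -0.6 -0.8] w 0.0559 j [-0.7   0.3   0.35  2.06 -0.14  0.81  1.27]
[([0.4859, 0.2407], 0.208), ([0.4857, 0.1417], 0.985)]
t 30.35 tcp [0.4834 0.141  0.1436] yawx 87.70 F [-0.2 -0.6 -0.8] w 0.0559 j [-0.7   0.3   0.35  2.06 -0.14  0.81  1.27]
cm in tool axes [-27.89   0.31   1.07] spin -0.00
```

View pics/w22.png

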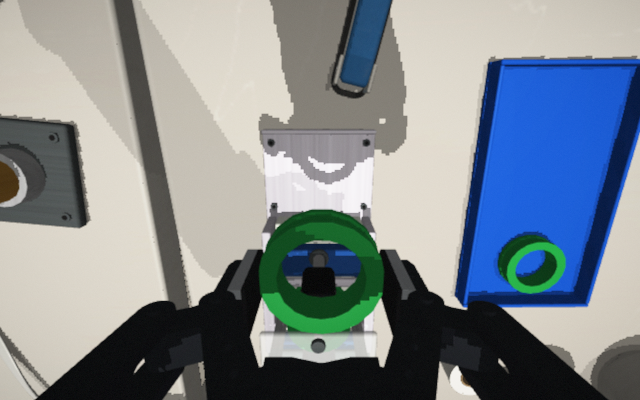

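send_rows --pt "-4 0 0.1 0 0.5" --pt "-5 0 0.5 0 0.5" --pt "-5 0 0.5 0 0.5" --pt "-5 0 0 0 0.5" --pt "-5 0 0 0 0.5" --pt "-3.9 0 0 0 0.5" --pt "0 0 0 0 0.5" --pt "0 3 0 0 0.5" --pt "0 2.5 0 0 0.5" --pt "0 1.5 0 0 0.5" --pt "0 0 0 0 0.5" --pt "0 0 0 0 0.5"

```text
clock: 31.85
tcp_pos: [0.4609, -0.1377, 0.0729]
orientation: [-1.228, -1.18, 1.179]
contact_force: [0.7, 0.3, 0.7]
grip_width: 0.0562
```

Run:
```python
from h import *
f=grab("wrist","w23"); o,R=st(); print(collars(f,o["tcp_pos"][2]+.020)); to(.462,-.1375,.058,87.7)
```

```text
t 31.90 tcp [ 0.4611 -0.1378  0.0732] yawx 87.69 F [ 0.   0.4 -1. ] w 0.0562 j [-0.19  0.4   0.42  2.16 -0.27  0.64  1.96]
[([0.4609, -0.1372], 0.958)]
t 31.90 tcp [ 0.4611 -0.1378  0.0732] yawx 87.69 F [ 0.   0.4 -1. ] w 0.0562 j [-0.19  0.4   0.42  2.16 -0.27  0.64  1.96]
cm in tool axes [ 0.03  1.52 -0.09] spin -0.01
```

View pics/w23.png

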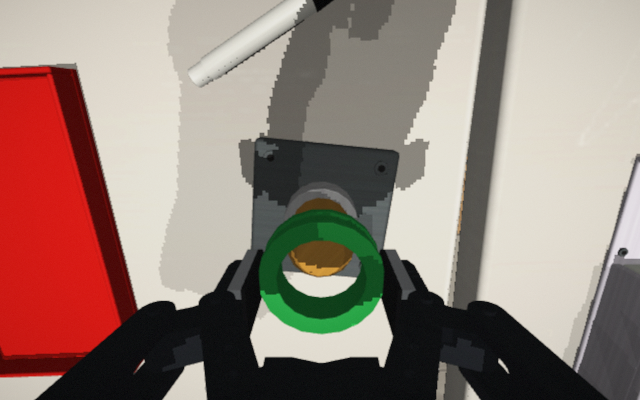

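send_rows --pt "0 0.6 -0.08 0 0.5" --pt "0 0.5 0 0 0.5" --pt "0 0.3 0 0 0.5" --pt "0 0.2 0 0 0.5" --pt "0 0 0 0 0.5"

```text
clock: 32.52
tcp_pos: [0.4611, -0.1379, 0.0563]
orientation: [-1.228, -1.179, 1.179]
contact_force: [-0.6, 0.1, -0.7]
grip_width: 0.0562
```

send_rows --pt "0 0 0 0 0.7" --pt "0 0 0 0 0.78" --pt "0 0 0 0 0.82" --pt "0 0 0 0 0.82" --pt "0 0 0 0 0.82"

```text
clock: 33.15
tcp_pos: [0.4613, -0.1378, 0.0565]
orientation: [-1.228, -1.179, 1.179]
contact_force: [-0.2, 0.2, -0.3]
grip_width: 0.0703
```

Run:
```python
from h import *
o,R=st(); f=grab("wrist","w24")
for z in (.041,.076): print(z,collars(f,z,np.array([.461,-.137]),.05));
```

```text
t 33.15 tcp [ 0.4613 -0.1378  0.0565] yawx 87.68 F [-0.2  0.2 -0.3] w 0.0703 j [-0.17  0.43  0.41  2.16 -0.29  0.6   1.98]
0.041 [([0.4618, -0.1373], 0.955)]
0.076 [([0.4456, -0.1366], 0.598)]
```

View pics/w24.png

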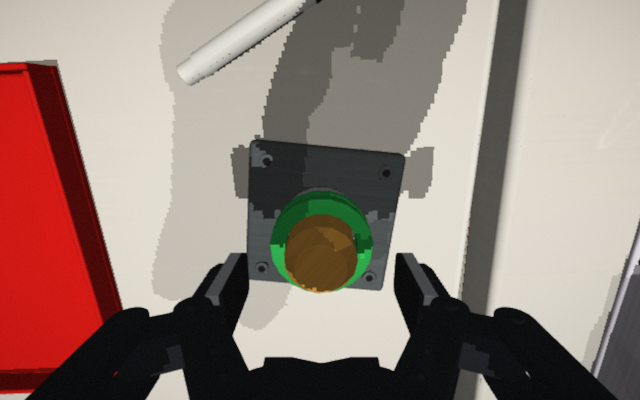

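send_rows --pt "0 1 -0.05 0 0.82" --pt "0 1 0 0 0.82" --pt "0 1 0 0 0.82" --pt "0 0.5 0 0 0.82" --pt "0 0 0 0 0.6" --pt "0 0 0 0 0.5" --pt "0 0 0 0 0.5" --pt "0 0 0 0 0.5" --pt "0 0 0 0 0.5"

```text
clock: 34.33
tcp_pos: [0.4618, -0.1378, 0.0215]
orientation: [-1.228, -1.179, 1.179]
contact_force: [0.0, -0.2, 0.2]
grip_width: 0.056
```

send_rows --pt "0 -2 0 0 0.5" --pt "0 -4 0 0 0.5" --pt "0 -5 0 0 0.5" --pt "0 -3 0 0 0.5" --pt "4 0 0 0 0.5" --pt "5 0 -0.4 0 0.5" --pt "5 0 -0.4 0 0.5" --pt "5 0 -0.4 0 0.5" --pt "5 0 -0.4 0 0.5" --pt "5 0 -0.4 0 0.5" --pt "5 0 0 0 0.5" --pt "5 0 0 0 0.5"

```text
clock: 35.83
tcp_pos: [0.4974, 0.2525, 0.1615]
orientation: [-1.228, -1.179, 1.179]
contact_force: [0.7, 0.6, -0.5]
grip_width: 0.0557
```

send_rows --pt "4 0 0 0 0.5" --pt "3 0 0 0 0.5" --pt "0 0 0 0 0.5" --pt "0 0 0 0 0.5"

```text
clock: 36.33
tcp_pos: [0.5003, 0.3199, 0.1612]
orientation: [-1.229, -1.178, 1.18]
contact_force: [0.6, -1.5, 0.2]
grip_width: 0.0558
```

Run:
```python
from h import *
g=grab("side"); t=tray(g,"blue"); print(t); f=grab("wrist","w25"); print(tray(f,"blue")); o,R=st(); print(collars(f,o["tcp_pos"][2]+.020)); to(.5025,.3515,-.005,87.7)
```

```text
(array([ 0.5041,  0.3506, -0.0272]), 'rms px 1.21', 'touch', (np.False_, np.False_, np.False_, np.False_))
(array([ 0.5024,  0.3521, -0.0432]), 'rms px 1.53', 'touch', (np.False_, np.False_, np.False_, np.False_))
t 36.42 tcp [0.5006 0.3194 0.1615] yawx 87.57 F [ 0.1 -0.3 -1.9] w 0.0563 j [-0.91  0.42  0.31  1.83 -0.15  0.92  1.  ]
[([0.508, 0.2305], 0.16), ([0.5009, 0.3204], 0.971)]
t 36.42 tcp [0.5006 0.3194 0.1615] yawx 87.57 F [ 0.1 -0.3 -1.9] w 0.0563 j [-0.91  0.42  0.31  1.83 -0.15  0.92  1.  ]
cm in tool axes [ 3.23 16.65 -0.05] spin -0.13
```

View pics/w25.png

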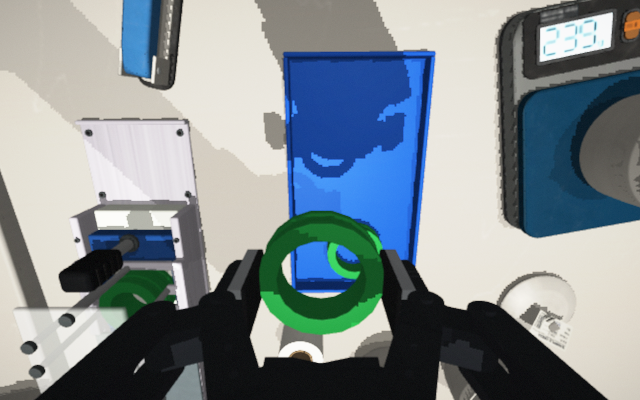

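send_rows --pt "3.2 2 0 0 0.5" --pt "0 4 0 0 0.5" --pt "0 4 0 0 0.5" --pt "0 3 0 0 0.5" --pt "0 2 0 0 0.5" --pt "0 1.2 0 0 0.5" --pt "0 0.4 0 0 0.5" --pt "0 0 0 0 0.5" --pt "0 0 0 0 0.78" --pt "0 0 0 0 0.78" --pt "0 0 0 0 0.78"

```text
clock: 37.8
tcp_pos: [0.5019, 0.3531, -0.0041]
orientation: [-1.228, -1.18, 1.179]
contact_force: [-0.3, -0.5, -0.1]
grip_width: 0.0666
```

send_rows --pt "0 -3 0 0 0.78" --pt "0 -5 0 0 0.78" --pt "0 -6 0 0 0.78" --pt "0 -4 0 0 0.7" --pt "-5 0 -0.9 0 0.6" --pt "-5 0 -0.9 0 0.6" --pt "-5 0 -0.9 0 0.6" --pt "-5 0 -0.9 0 0.6" --pt "-1 0 -0.8 0 0.6" --pt "0 0 0 0 0.6" --pt "0 0 0 0 0.6"

```text
clock: 39.17
tcp_pos: [0.5368, 0.1433, 0.1754]
orientation: [-1.226, -1.181, 1.181]
contact_force: [-0.1, 0.5, -0.0]
grip_width: 0.0512
```

Run:
```python
from h import *
to(.540,.1390,.075,87.7); f=grab("wrist","w26"); print(collars(f,.013)); g=grab("side"); crop(g,(200,190,360,310),5,"s26"); to(.540,.1390,.075,87.7)
```

```text
t 39.17 tcp [0.5368 0.1433 0.1754] yawx 87.83 F [-0.1  0.5 -0. ] w 0.0512 j [-0.67  0.34  0.37  1.91 -0.16  0.92  1.31]
cm in tool axes [-0.43 10.04 -0.34] spin 0.13
[([0.5974, 0.1182], 0.103), ([0.5978, 0.1502], 0.132), ([0.5742, 0.3521], 0.931), ([0.5032, 0.3543], 0.933)]
t 39.27 tcp [0.5367 0.1432 0.1753] yawx 87.84 F [ 0.4  0.2 -0.2] w 0.0513 j [-0.67  0.34  0.37  1.91 -0.16  0.92  1.31]
cm in tool axes [-0.41 10.03 -0.35] spin 0.14
```

View pics/w26.png

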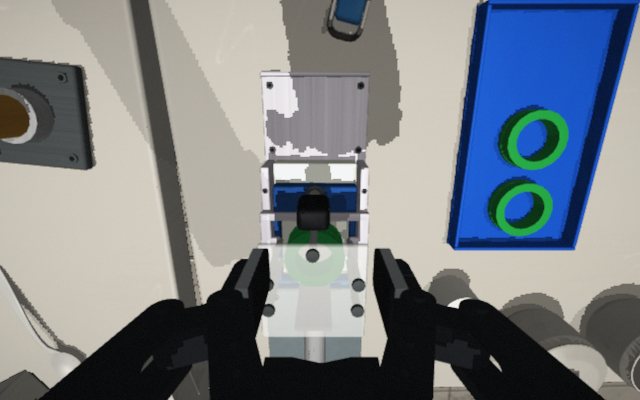

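View pics/s26.png

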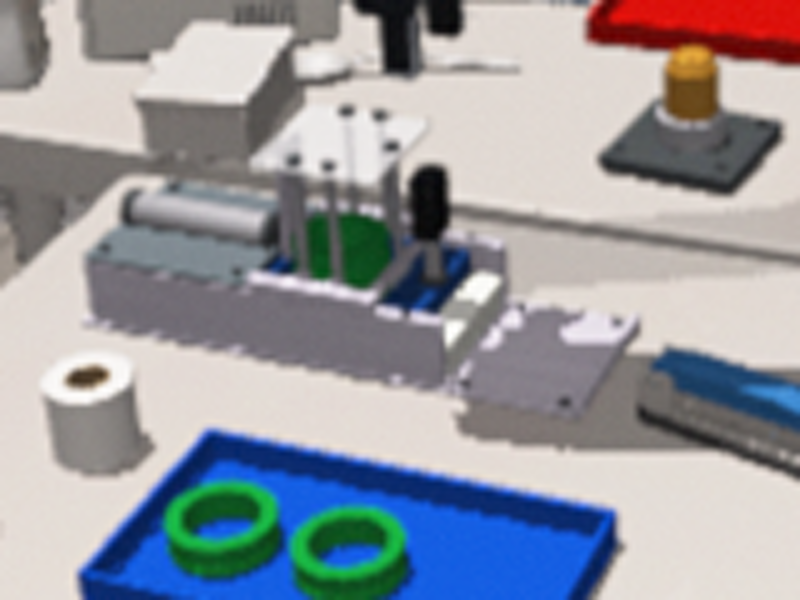

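Two collars are in the blue tray and two are left in the magazine. Third draw next.

send_rows --pt "-0.4 3 -0.35 0 0.6" --pt "0 3 0 0 0.6" --pt "0 2.5 0 0 0.6" --pt "0 1.5 0 0 0.6" --pt "0 0 0 0 0.6" --pt "0 0 0 0 0.2" --pt "0 0 0 0 0" --pt "0 0 0 0 0" --pt "0 0 0 0 0" --pt "0 0 0 0 0" --force 70

```text
clock: 40.52
tcp_pos: [0.5412, 0.1371, 0.0768]
orientation: [-1.229, -1.181, 1.178]
contact_force: [-1.5, -1.2, 5.4]
grip_width: 0.0227
```

send_rows --pt "0 0 1 0 0" --pt "0 0 1.5 0 0" --pt "0 0 1.5 0 0" --pt "0 0 1.5 0 0" --pt "0 0 1.5 0 0" --pt "0 0 1.5 0 0" --pt "0 0 1.5 0 0" --pt "0 0 1.5 0 0" --pt "0 0 1 0 0" --pt "0 0 0.4 0 0" --pt "0 0 0 0 0" --pt "0 0 0 0 0"

```text
clock: 42.02
tcp_pos: [0.4164, 0.1424, 0.0767]
orientation: [-1.234, -1.186, 1.172]
contact_force: [12.7, -3.7, -6.7]
grip_width: 0.0224
```

Run:
```python
from h import *
st(); g=grab("side"); crop(g,(200,190,360,300),5,"s27")
```

```text
t 42.02 tcp [0.4164 0.1424 0.0767] yawx 87.60 F [12.7 -3.7 -6.7] w 0.0224 j [-0.76  0.32  0.34  2.25 -0.18  0.59  1.24]
```

View pics/s27.png

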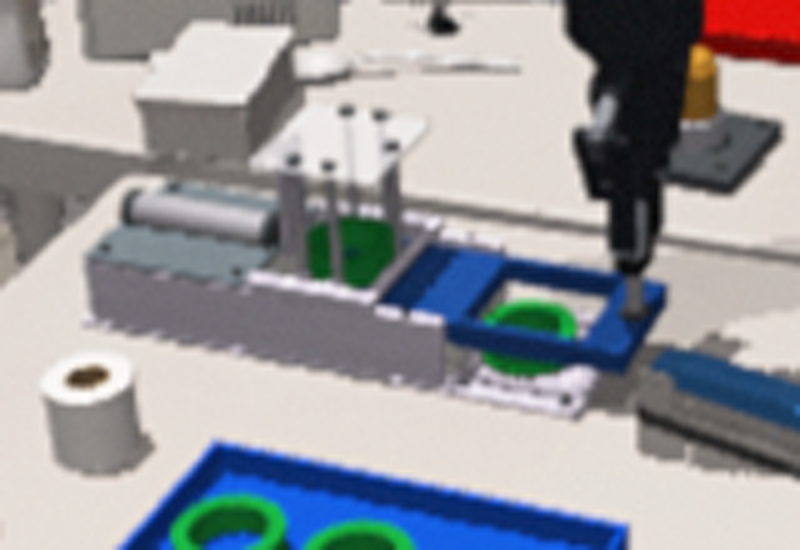

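The third collar has dropped. The blue tray has also been knocked a little aside: its corner moved from (210,430) to (218,445) in the crop. I'll re-measure it before placing anything more.

send_rows --pt "0 0 -2 0 0" --pt "0 0 -2 0 0" --pt "0 0 -2 0 0" --pt "0 0 -2 0 0" --pt "0 0 -2 0 0" --pt "0 0 -1.5 0 0" --pt "0 0 -1.3 0 0" --pt "0 0 0 0 0.3" --pt "0 0 0 0 0.6" --pt "0 0 0 0 0.6" --pt "0 -5 0 0 0.6" --pt "0 -6 0 0 0.6"

```text
clock: 43.58
tcp_pos: [0.5381, 0.137, 0.1857]
orientation: [-1.227, -1.177, 1.182]
contact_force: [0.9, 0.9, 0.1]
grip_width: 0.0516
```

send_rows --pt "0 -3 3 0 0.8" --pt "0 0 2.9 0 0.82" --pt "0 0 0 0 0.82" --pt "0 0 0 0 0.82"

```text
clock: 44.08
tcp_pos: [0.4807, 0.1397, 0.2155]
orientation: [-1.228, -1.18, 1.179]
contact_force: [-0.4, 0.3, 0.0]
grip_width: 0.0702
```

Run:
```python
from h import *
f=grab("wrist","w28"); c=collars(f,.013,np.array([.484,.14]),.03); print(c); to(*c[0][0],-.008,87.7); print(collars(f,.013),tray(f,"blue"))
g=grab("side","s28"); print(tray(g,"blue"))
```

```text
[([0.4836, 0.1401], 0.94)]
t 44.12 tcp [0.481  0.1396 0.2154] yawx 87.67 F [ 1.1  0.3 -0.1] w 0.0700 j [-0.75  0.2   0.39  1.99 -0.09  0.97  1.22]
cm in tool axes [ 0.07 22.34 -0.25] spin -0.03
[([0.6084, 0.1566], 0.12), ([0.607, 0.113], 0.117), ([0.5655, 0.3618], 0.928), ([0.4941, 0.3642], 0.935), ([0.4836, 0.1401], 0.94)] (array([ 0.4928,  0.3624, -0.039 ]), 'rms px 1.22', 'touch', (np.False_, np.False_, np.False_, np.False_))
(array([ 0.4952,  0.3612, -0.0167]), 'rms px 1.24', 'touch', (np.False_, np.False_, np.False_, np.False_))
```

View pics/w28.png

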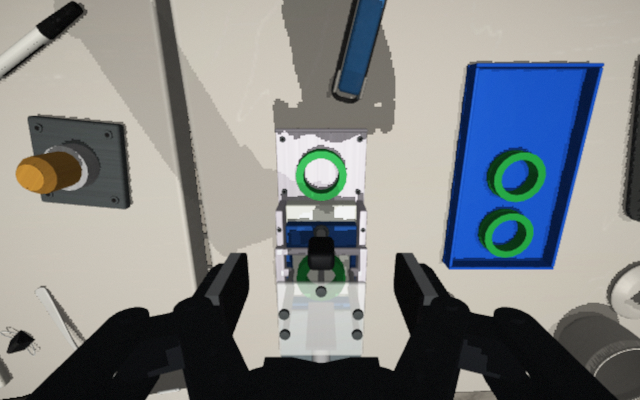

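View pics/s28.png

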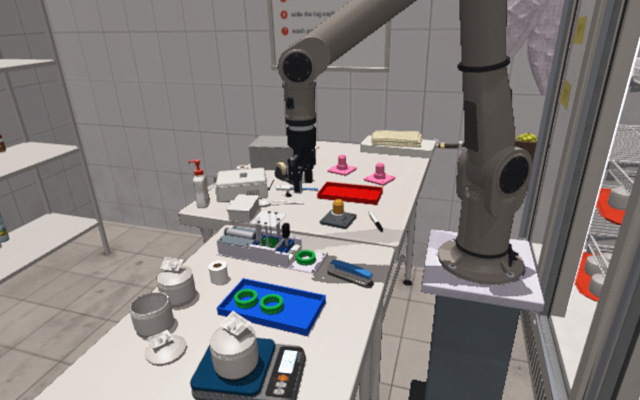

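send_rows --pt "0.1 4 -0.25 0 0.82" --pt "0 5 0 0 0.82" --pt "0 5 0 0 0.82" --pt "0 4 0 0 0.82" --pt "0 2.5 0 0 0.82" --pt "0 1.8 0 0 0.82" --pt "0 0 0 0 0.82" --pt "0 0 0 0 0.6" --pt "0 0 0 0 0.5" --pt "0 0 0 0 0.5" --pt "0 0 0 0 0.5" --force 50

```text
clock: 45.55
tcp_pos: [0.484, 0.1408, -0.0064]
orientation: [-1.229, -1.181, 1.178]
contact_force: [-0.4, -0.9, 7.5]
grip_width: 0.0562
```

send_rows --pt "0 -2 0 0 0.5" --pt "0 -4 0 0 0.5" --pt "0 -5 0 0 0.5" --pt "0 -4 0 0 0.5" --pt "0 0 0 0 0.5"

```text
clock: 46.18
tcp_pos: [0.4852, 0.1414, 0.1457]
orientation: [-1.23, -1.186, 1.174]
contact_force: [1.1, -0.6, -1.3]
grip_width: 0.0562
```

Run:
```python
from h import *
f=grab("wrist","w29"); o,R=st(); print(collars(f,o["tcp_pos"][2]+.020)); to(.462,-.1375,.14,87.7)
```

```text
t 46.23 tcp [0.4838 0.1411 0.1438] yawx 87.70 F [-0.5  0.1 -0.5] w 0.0558 j [-0.74  0.3   0.39  2.06 -0.16  0.81  1.28]
[([0.4824, 0.2459], 0.211), ([0.486, 0.1418], 0.987), ([0.4491, 0.2466], 0.211)]
t 46.23 tcp [0.4838 0.1411 0.1438] yawx 87.70 F [-0.5  0.1 -0.5] w 0.0558 j [-0.74  0.3   0.39  2.06 -0.16  0.81  1.28]
cm in tool axes [-27.92   0.32   1.06] spin 0.00
```

View pics/w29.png

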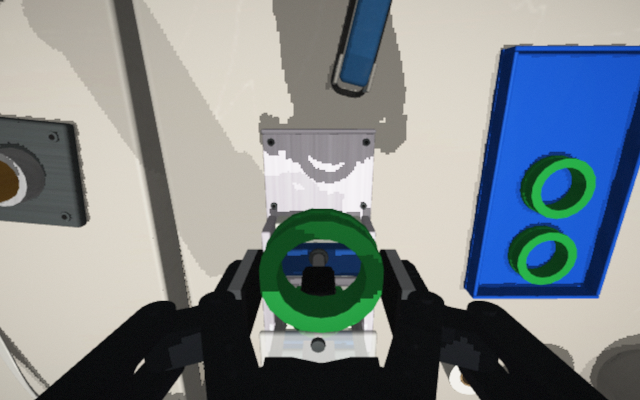

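send_rows --pt "-4 0 0 0 0.5" --pt "-5 0 0.5 0 0.5" --pt "-5 0 0.5 0 0.5" --pt "-5 0 0 0 0.5" --pt "-5 0 0 0 0.5" --pt "-3.9 0 0 0 0.5" --pt "0 0 0 0 0.5" --pt "0 3 0 0 0.5" --pt "0 2.5 0 0 0.5" --pt "0 1.5 0 0 0.5" --pt "0 0 0 0 0.5" --pt "0 0 0 0 0.5"

```text
clock: 47.72
tcp_pos: [0.4622, -0.1378, 0.0729]
orientation: [-1.229, -1.18, 1.179]
contact_force: [0.5, -0.1, -0.9]
grip_width: 0.056
```

Run:
```python
from h import *
f=grab("wrist","w30"); o,R=st(); print(collars(f,o["tcp_pos"][2]+.020)); to(.462,-.1377,.058,87.7)
```

```text
t 47.77 tcp [ 0.4624 -0.1379  0.0732] yawx 87.69 F [ 0.7  0.7 -0.3] w 0.0560 j [-0.21  0.4   0.45  2.16 -0.29  0.64  1.98]
[([0.4616, -0.1372], 0.951)]
t 47.77 tcp [ 0.4624 -0.1379  0.0732] yawx 87.69 F [ 0.7  0.7 -0.3] w 0.0560 j [-0.21  0.4   0.45  2.16 -0.29  0.64  1.98]
cm in tool axes [0.01 1.52 0.04] spin -0.01
```

View pics/w30.png

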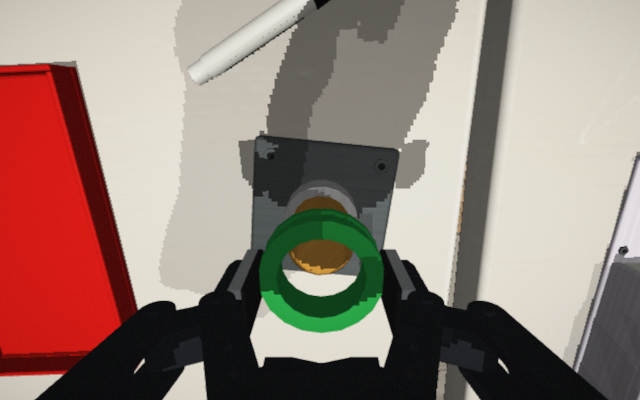

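send_rows --pt "0 0.6 0 0 0.5" --pt "0 0.5 0 0 0.5" --pt "0 0.3 0 0 0.5" --pt "0 0 0 0 0.5" --pt "0 0 0 0 0.5"

```text
clock: 48.4
tcp_pos: [0.4618, -0.138, 0.0585]
orientation: [-1.228, -1.179, 1.179]
contact_force: [0.0, -0.8, -0.2]
grip_width: 0.0559
```

send_rows --pt "0 0 0 0 0.7" --pt "0 0 0 0 0.78" --pt "0 0 0 0 0.82" --pt "0 0 0 0 0.82" --pt "0 0 0 0 0.82"

```text
clock: 49.02
tcp_pos: [0.4618, -0.1379, 0.0585]
orientation: [-1.228, -1.179, 1.179]
contact_force: [-0.8, -0.0, 0.3]
grip_width: 0.0699
```

Run:
```python
from h import *
o,R=st(); f=grab("wrist","w31")
for z in (.041,.076): print(z,collars(f,z,np.array([.461,-.137]),.05)); 
g=grab("scene"); crop(g,(260,170,360,250),8,"c31"); print(tray(g,"red")); h=grab("side"); crop(h,(310,180,370,240),10,"s31")
```

```text
t 49.02 tcp [ 0.4618 -0.1379  0.0585] yawx 87.68 F [-0.8 -0.   0.3] w 0.0699 j [-0.2   0.43  0.44  2.16 -0.31  0.61  2.  ]
0.041 [([0.4627, -0.1371], 0.965)]
0.076 [([0.4466, -0.1365], 0.608)]
(array([ 0.4763, -0.3601,  0.0173]), 'rms px 2.03', 'touch', (np.False_, np.False_, np.False_, np.False_))
```

View pics/w31.png

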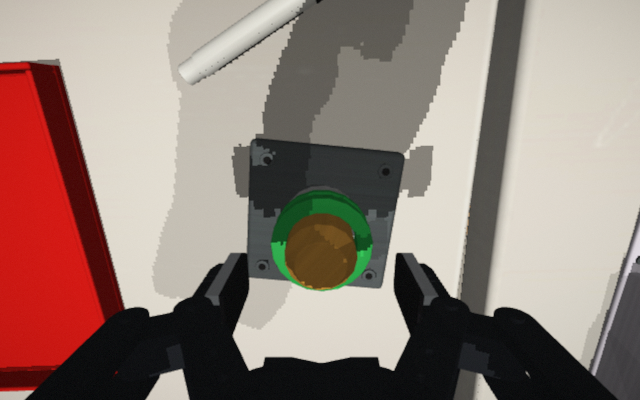

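View pics/c31.png

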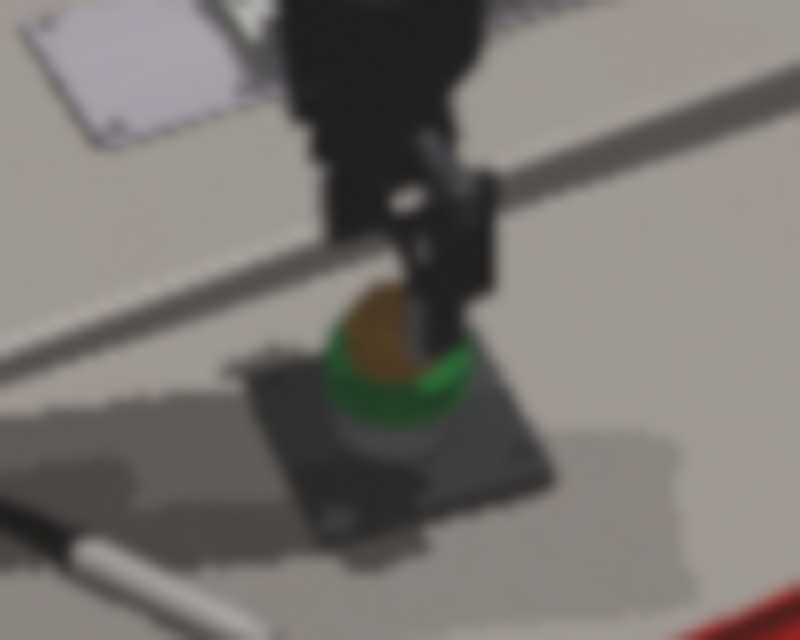

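View pics/s31.png

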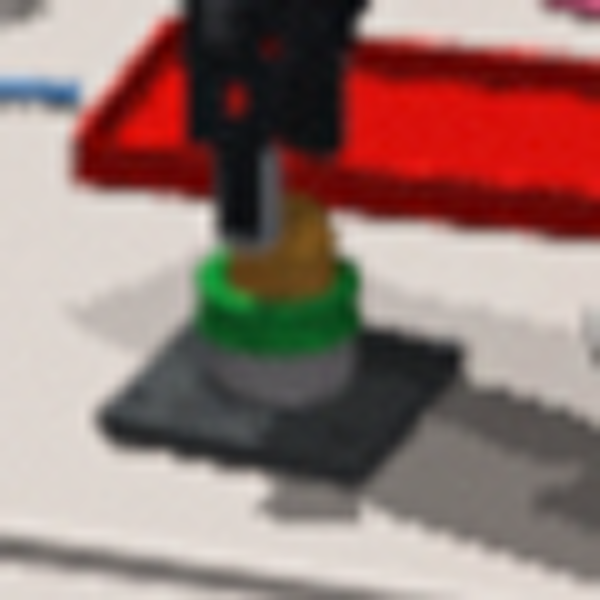

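send_rows --pt "0 1 -0.05 0 0.82" --pt "0 1 0 0 0.82" --pt "0 1 0 0 0.82" --pt "0 0.7 0 0 0.82" --pt "0 0 0 0 0.6" --pt "0 0 0 0 0.5" --pt "0 0 0 0 0.5" --pt "0 0 0 0 0.5" --pt "0 0 0 0 0.5"

```text
clock: 50.3
tcp_pos: [0.4618, -0.1379, 0.0214]
orientation: [-1.227, -1.179, 1.18]
contact_force: [-2.9, -0.0, -1.4]
grip_width: 0.056
```

send_rows --pt "0 -2 0 0 0.5" --pt "0 -4 0 0 0.5" --pt "0 -5 0 0 0.5" --pt "0 -3 0 0 0.5" --pt "4 0 0 0 0.5" --pt "5 0 0.5 0 0.5" --pt "5 0 0.5 0 0.5" --pt "5 0 0.5 0 0.5" --pt "5 0 0.5 0 0.5" --pt "5 0 0.5 0 0.5" --pt "5 0 0.5 0 0.5" --pt "5 0 0.5 0 0.5"

```text
clock: 51.8
tcp_pos: [0.4434, 0.2554, 0.1621]
orientation: [-1.228, -1.181, 1.178]
contact_force: [0.9, -0.3, -0.8]
grip_width: 0.0559
```

send_rows --pt "4 0 0.5 0 0.5" --pt "4 0 0.5 0 0.5" --pt "0 0 0 0 0.5" --pt "0 0 0 0 0.5"

```text
clock: 52.3
tcp_pos: [0.4366, 0.3332, 0.1615]
orientation: [-1.228, -1.18, 1.179]
contact_force: [-0.1, -0.1, -0.6]
grip_width: 0.0563
```

Run:
```python
from h import *
g=grab("side"); t=tray(g,"blue"); print(t); f=grab("wrist","w32"); print(tray(f,"blue")); o,R=st(); print(collars(f,o["tcp_pos"][2]+.020)); print(collars(f,.013)); to(.424,.364,-.004,87.7)
```

```text
(array([ 0.495 ,  0.361 , -0.0274]), 'rms px 1.27', 'touch', (np.False_, np.False_, np.False_, np.False_))
(array([ 0.4938,  0.3618, -0.0425]), 'rms px 3.23', 'touch', (np.False_, np.False_, np.False_, np.False_))
t 52.40 tcp [0.4368 0.3324 0.1616] yawx 87.58 F [ 0.7 -0.6 -0.3] w 0.0560 j [-1.01  0.34  0.31  1.93 -0.13  0.88  0.89]
[([0.4364, 0.3344], 1.016)]
[([0.5338, 0.332], 5.226)]
t 52.40 tcp [0.4368 0.3324 0.1616] yawx 87.58 F [ 0.7 -0.6 -0.3] w 0.0560 j [-1.01  0.34  0.31  1.93 -0.13  0.88  0.89]
cm in tool axes [ 3.11 16.56  1.42] spin -0.12
```

View pics/w32.png

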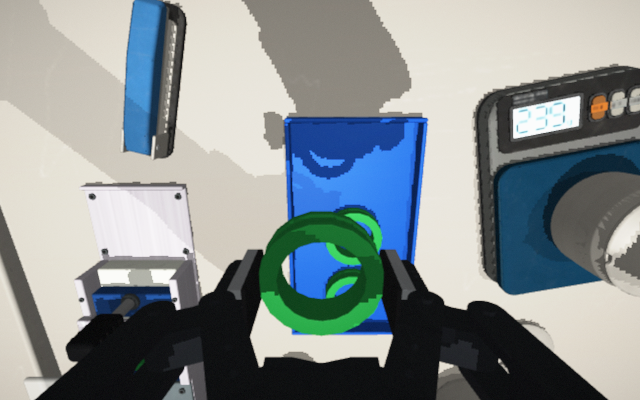

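send_rows --pt "3.1 2 0.7 0 0.5" --pt "0 4 0.7 0 0.5" --pt "0 4 0 0 0.5" --pt "0 3 0 0 0.5" --pt "0 2 0 0 0.5" --pt "0 1.2 0 0 0.5" --pt "0 0.4 0 0 0.5" --pt "0 0 0 0 0.5" --pt "0 0 0 0 0.78" --pt "0 0 0 0 0.78" --pt "0 0 0 0 0.78"

```text
clock: 53.78
tcp_pos: [0.4237, 0.3653, -0.0041]
orientation: [-1.228, -1.18, 1.179]
contact_force: [-0.0, 0.3, -0.9]
grip_width: 0.0668
```

send_rows --pt "0 -3 0 0 0.78" --pt "0 -5 0 0 0.78" --pt "0 -6 0 0 0.78" --pt "0 -4 0 0 0.7" --pt "-5 0 -2.4 0 0.6" --pt "-5 0 -2.4 0 0.6" --pt "-5 0 -2.4 0 0.6" --pt "-5 0 -2.4 0 0.6" --pt "-2.2 0 -2.4 0 0.6" --pt "0 0 0 0 0.6" --pt "0 0 0 0 0.6"

```text
clock: 55.15
tcp_pos: [0.5339, 0.1393, 0.1753]
orientation: [-1.227, -1.18, 1.18]
contact_force: [-1.1, 0.5, 0.2]
grip_width: 0.0513
```

Run:
```python
from h import *
f=grab("wrist","w33"); print(collars(f,.013)); g=grab("side"); crop(g,(200,190,360,310),5,"s33"); to(.540,.1390,.075,87.7)
```

```text
[([0.5972, 0.1172], 0.101), ([0.5985, 0.1528], 0.111), ([0.5654, 0.3617], 0.933), ([0.4941, 0.3641], 0.936), ([0.4251, 0.3664], 0.933)]
t 55.25 tcp [0.5336 0.1399 0.1753] yawx 87.81 F [-0.2  0.5  0.2] w 0.0509 j [-0.69  0.34  0.4   1.92 -0.17  0.92  1.32]
cm in tool axes [-0.07 10.03 -0.65] spin 0.11
```

View pics/w33.png

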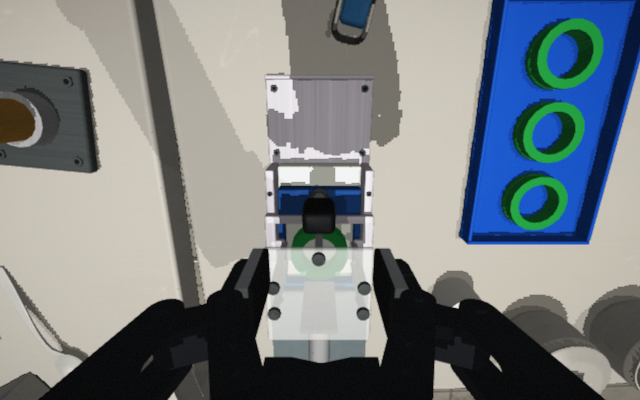

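View pics/s33.png

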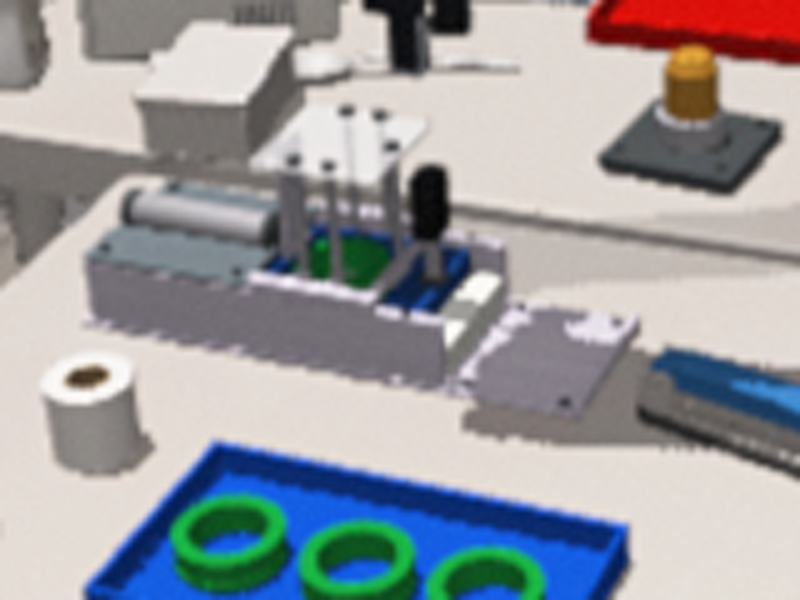

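send_rows --pt "-0.15 3 -0.65 0 0.6" --pt "0 3 0 0 0.6" --pt "0 2.5 0 0 0.6" --pt "0 1.5 0 0 0.6" --pt "0 0 0 0 0.6" --pt "0 0 0 0 0.2" --pt "0 0 0 0 0" --pt "0 0 0 0 0" --pt "0 0 0 0 0" --pt "0 0 0 0 0" --force 70

```text
clock: 56.5
tcp_pos: [0.5417, 0.1371, 0.0768]
orientation: [-1.228, -1.181, 1.178]
contact_force: [-2.1, -0.2, 5.6]
grip_width: 0.023
```

send_rows --pt "0 0 1 0 0" --pt "0 0 1.5 0 0" --pt "0 0 1.5 0 0" --pt "0 0 1.5 0 0" --pt "0 0 1.5 0 0" --pt "0 0 1.5 0 0" --pt "0 0 1.5 0 0" --pt "0 0 1.5 0 0" --pt "0 0 1 0 0" --pt "0 0 0.4 0 0" --pt "0 0 0 0 0" --pt "0 0 0 0 0"

```text
clock: 58.0
tcp_pos: [0.4169, 0.1423, 0.0768]
orientation: [-1.234, -1.187, 1.172]
contact_force: [13.2, -1.6, -6.9]
grip_width: 0.0229
```

Run:
```python
from h import *
st(); g=grab("side"); crop(g,(200,190,360,300),5,"s34")
```

```text
t 58.00 tcp [0.4169 0.1423 0.0768] yawx 87.63 F [13.2 -1.6 -6.9] w 0.0229 j [-0.79  0.32  0.37  2.25 -0.2   0.59  1.26]
```

View pics/s34.png

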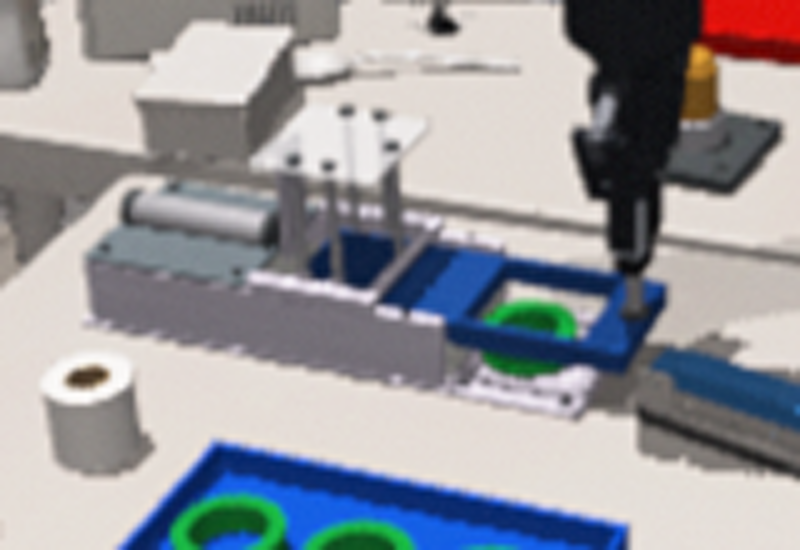

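The magazine is empty, with the last collar in the bay.

send_rows --pt "0 0 -2 0 0" --pt "0 0 -2 0 0" --pt "0 0 -2 0 0" --pt "0 0 -2 0 0" --pt "0 0 -2 0 0" --pt "0 0 -1.5 0 0" --pt "0 0 -1.3 0 0" --pt "0 0 0 0 0.3" --pt "0 0 0 0 0.6" --pt "0 0 0 0 0.6" --pt "0 -5 0 0 0.6" --pt "0 -6 0 0 0.6"

```text
clock: 59.55
tcp_pos: [0.5386, 0.1364, 0.1856]
orientation: [-1.227, -1.177, 1.182]
contact_force: [0.3, 1.4, 0.9]
grip_width: 0.0515
```

send_rows --pt "0 -3 3 0 0.8" --pt "0 0 2.9 0 0.82" --pt "0 0 0 0 0.82" --pt "0 0 0 0 0.82"

```text
clock: 60.05
tcp_pos: [0.4812, 0.1391, 0.2155]
orientation: [-1.228, -1.18, 1.179]
contact_force: [-0.1, 0.5, -0.3]
grip_width: 0.0705
```

Run:
```python
from h import *
f=grab("wrist","w35"); c=collars(f,.013,np.array([.484,.14]),.03); print(c); to(*c[0][0],-.008,87.7)
```

```text
[([0.4835, 0.14], 0.939)]
t 60.10 tcp [0.4815 0.139  0.2154] yawx 87.67 F [ 0.2 -0.1 -0.4] w 0.0702 j [-0.78  0.2   0.43  1.99 -0.1   0.97  1.23]
cm in tool axes [ 0.11 22.34 -0.2 ] spin -0.03
```

View pics/w35.png

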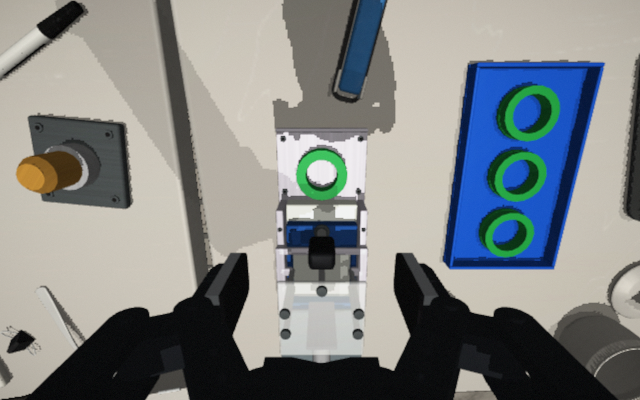

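send_rows --pt "0.1 4 -0.2 0 0.82" --pt "0 5 0 0 0.82" --pt "0 5 0 0 0.82" --pt "0 4 0 0 0.82" --pt "0 2.5 0 0 0.82" --pt "0 1.8 0 0 0.82" --pt "0 0 0 0 0.82" --pt "0 0 0 0 0.6" --pt "0 0 0 0 0.5" --pt "0 0 0 0 0.5" --pt "0 0 0 0 0.5" --force 50

```text
clock: 61.48
tcp_pos: [0.484, 0.1403, -0.0065]
orientation: [-1.229, -1.181, 1.178]
contact_force: [0.3, -0.3, 6.8]
grip_width: 0.0564
```

send_rows --pt "0 -2 0 0 0.5" --pt "0 -4 0 0 0.5" --pt "0 -5 0 0 0.5" --pt "0 -4 0 0 0.5" --pt "0 0 0 0 0.5"

```text
clock: 62.1
tcp_pos: [0.4851, 0.1409, 0.1456]
orientation: [-1.23, -1.185, 1.174]
contact_force: [-0.3, 0.7, -1.4]
grip_width: 0.0561
```

Run:
```python
from h import *
f=grab("wrist","w36"); o,R=st(); print(collars(f,o["tcp_pos"][2]+.020)); to(.462,-.1377,.14,87.7)
```

```text
t 62.15 tcp [0.4838 0.1406 0.1438] yawx 87.70 F [-0.3 -0.2 -1.2] w 0.0562 j [-0.76  0.3   0.43  2.06 -0.17  0.81  1.3 ]
[([0.4824, 0.2456], 0.211), ([0.4856, 0.1414], 0.986), ([0.449, 0.2463], 0.211), ([0.417, 0.2471], 0.212)]
t 62.15 tcp [0.4838 0.1406 0.1438] yawx 87.70 F [-0.3 -0.2 -1.2] w 0.0562 j [-0.76  0.3   0.43  2.06 -0.17  0.81  1.3 ]
cm in tool axes [-27.89   0.32   1.06] spin -0.00
```

send_rows --pt "-4 0 0 0 0.5" --pt "-5 0 0.5 0 0.5" --pt "-5 0 0.5 0 0.5" --pt "-5 0 0 0 0.5" --pt "-5 0 0 0 0.5" --pt "-3.9 0 0 0 0.5" --pt "0 0 0 0 0.5" --pt "0 3 0 0 0.5" --pt "0 2.5 0 0 0.5" --pt "0 1.5 0 0 0.5" --pt "0 0 0 0 0.5" --pt "0 0 0 0 0.5"

```text
clock: 63.65
tcp_pos: [0.4622, -0.1383, 0.0729]
orientation: [-1.228, -1.18, 1.179]
contact_force: [-0.5, 0.5, -0.7]
grip_width: 0.0561
```

Run:
```python
from h import *
f=grab("wrist","w37"); o,R=st(); print(collars(f,o["tcp_pos"][2]+.020)); to(.462,-.1378,.058,87.7)
```

```text
t 63.70 tcp [ 0.4624 -0.1384  0.0732] yawx 87.69 F [ 0.2  0.2 -0.5] w 0.0559 j [-0.23  0.41  0.48  2.16 -0.31  0.64  2.  ]
[([0.4613, -0.1377], 0.952)]
t 63.70 tcp [ 0.4624 -0.1384  0.0732] yawx 87.69 F [ 0.2  0.2 -0.5] w 0.0559 j [-0.23  0.41  0.48  2.16 -0.31  0.64  2.  ]
cm in tool axes [0.06 1.52 0.04] spin -0.01
```

View pics/w37.png

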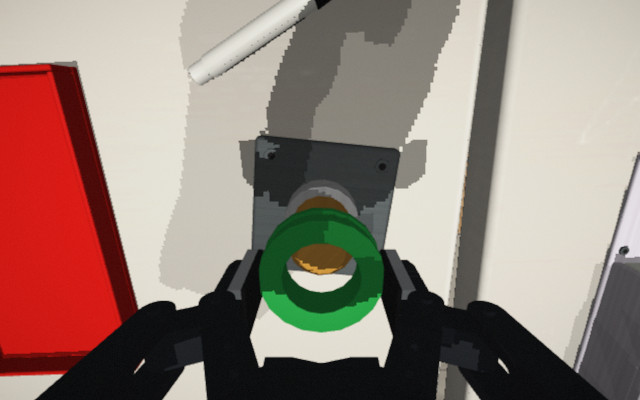

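send_rows --pt "0.05 0.6 0 0 0.5" --pt "0 0.5 0 0 0.5" --pt "0 0.3 0 0 0.5" --pt "0 0.1 0 0 0.5" --pt "0 0 0 0 0.5"

```text
clock: 64.32
tcp_pos: [0.4617, -0.1379, 0.0574]
orientation: [-1.228, -1.179, 1.179]
contact_force: [-0.1, -0.2, -0.4]
grip_width: 0.0559
```

send_rows --pt "0 0 0 0 0.7" --pt "0 0 0 0 0.75" --pt "0 0 0 0 0.75" --pt "0 0 0 0 0.75" --pt "0 0 0 0 0.75"

```text
clock: 64.95
tcp_pos: [0.4618, -0.1379, 0.0575]
orientation: [-1.228, -1.179, 1.179]
contact_force: [-0.1, 0.6, -0.9]
grip_width: 0.064
```

Run:
```python
from h import *
o,R=st(); f=grab("wrist","w38")
for z in (.041,.076): print(z,collars(f,z,np.array([.461,-.137]),.05)); 
h=grab("side"); crop(h,(310,180,370,240),10,"s38")
```

```text
t 64.95 tcp [ 0.4618 -0.1379  0.0575] yawx 87.68 F [-0.1  0.6 -0.9] w 0.0640 j [-0.21  0.43  0.46  2.17 -0.33  0.61  2.01]
0.041 [([0.4808, -0.1384], 1.51)]
0.076 [([0.4609, -0.1375], 0.95)]
```

View pics/w38.png

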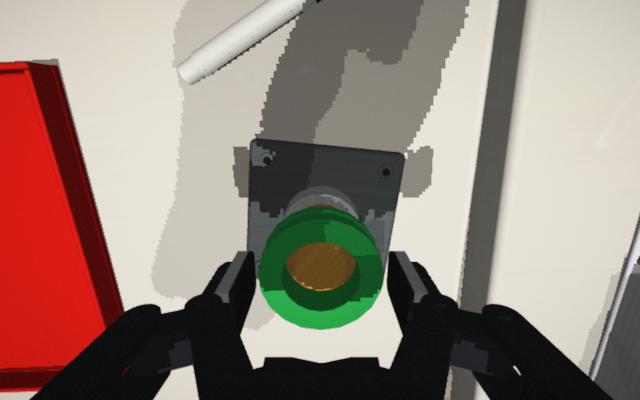

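View pics/s38.png

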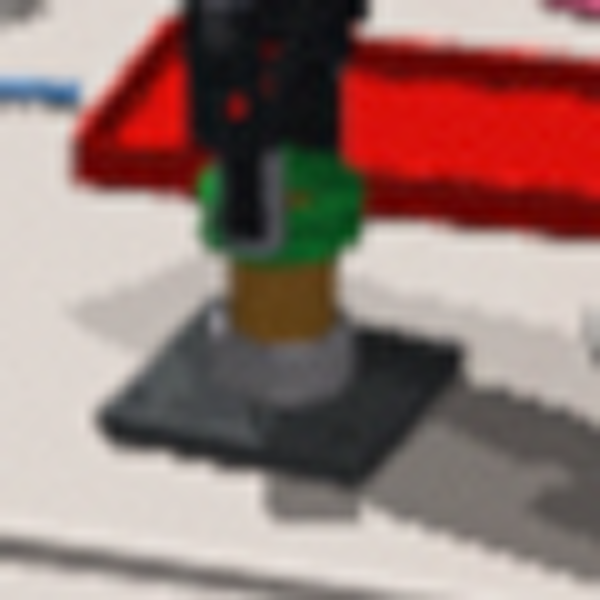

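send_rows --pt "0 0 0 0 0.6" --pt "0 0 0 0 0.5" --pt "0 0 0 0 0.5" --pt "0 0 0 0 0.5" --pt "0 -3 0 0 0.5" --pt "0 -4 0 0 0.5" --pt "0 -3 0 0 0.5" --pt "-4 0 0 0 0.5" --pt "-5 0 0 0 0.5" --pt "-4 0 0 0 0.5" --pt "0 0 0 0 0.5" --pt "0 0 0 0 0.5"

```text
clock: 66.55
tcp_pos: [0.4563, -0.2671, 0.1571]
orientation: [-1.227, -1.179, 1.179]
contact_force: [-0.2, -0.2, -0.6]
grip_width: 0.0555
```

Run:
```python
from h import *
o,R=st(); f=grab("wrist","w39"); t=tray(f,"red"); print(t); ovl(f,t[0],"w39o"); print(collars(f,o["tcp_pos"][2]+.02)); g=grab("side"); print(tray(g,"red")); 
to(t[0][0],t[0][1],-.004)
```

```text
t 66.55 tcp [ 0.4563 -0.2671  0.1571] yawx 87.68 F [-0.2 -0.2 -0.6] w 0.0555 j [-0.07  0.35  0.59  2.   -0.25  0.87  2.19]
(array([ 0.4752, -0.3606,  0.0073]), 'rms px 4.78', 'touch', (np.False_, np.False_, np.False_, np.False_))
[([0.4543, -0.2665], 0.912)]
(array([ 0.4754, -0.3609,  0.0511]), 'rms px 1.14', 'touch', (np.False_, np.False_, np.False_, np.False_))
t 66.65 tcp [ 0.4567 -0.2663  0.1572] yawx 87.79 F [ 1.  -0.6 -0.6] w 0.0554 j [-0.07  0.35  0.59  2.   -0.25  0.87  2.19]
cm in tool axes [-9.36 16.11 -2.22]
```

View pics/w39o.png

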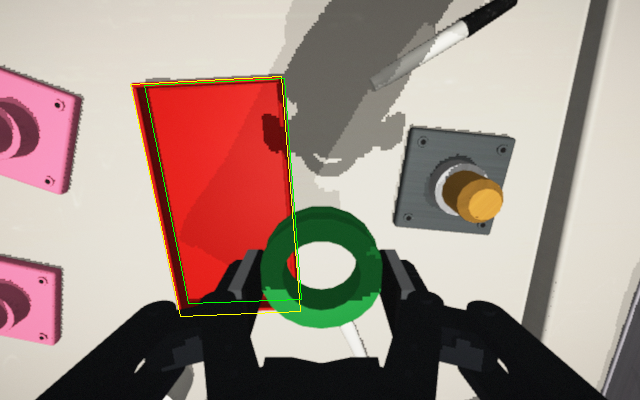

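send_rows --pt "-4.7 0 -1.1 0 0.5" --pt "-4.7 0 -1.1 0 0.5" --pt "0 0 0 0 0.5" --pt "0 4 0 0 0.5" --pt "0 4 0 0 0.5" --pt "0 3 0 0 0.5" --pt "0 2 0 0 0.5" --pt "0 1.5 0 0 0.5" --pt "0 1 0 0 0.5" --pt "0 0 0 0 0.5"

```text
clock: 67.9
tcp_pos: [0.4746, -0.3624, 0.0023]
orientation: [-1.228, -1.179, 1.179]
contact_force: [-0.9, 0.7, -0.4]
grip_width: 0.0558
```

Run:
```python
from h import *
to(.475,-.3605,-.004); f=grab("wrist","w40")
```

```text
t 67.90 tcp [ 0.4746 -0.3624  0.0023] yawx 87.68 F [-0.9  0.7 -0.4] w 0.0558 j [ 0.22  0.68  0.45  1.91 -0.47  0.65  2.48]
cm in tool axes [ 0.2   0.63 -0.03]
```

View pics/w40.png

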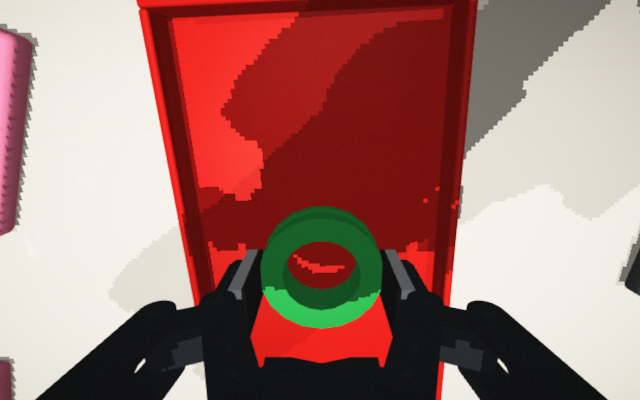

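send_rows --pt "0.2 0.4 0 0 0.5" --pt "0 0.2 0 0 0.5" --pt "0 0 0 0 0.5" --pt "0 0 0 0 0.78" --pt "0 0 0 0 0.78" --pt "0 0 0 0 0.78" --pt "0 -3 0 0 0.78" --pt "0 -5 0 0 0.78" --pt "0 -6 0 0 0.78" --pt "0 -5 0 0 0.78" --pt "0 -2 4 0 0.78" --pt "0 0 0 0 0.78"

```text
clock: 69.45
tcp_pos: [0.4326, -0.3604, 0.2085]
orientation: [-1.232, -1.178, 1.176]
contact_force: [0.4, 0.4, -0.5]
grip_width: 0.0666
```

Run:
```python
from h import *
st(); f=grab("wrist","w41"); print(collars(f,.013),tray(f,"red")); g=grab("side","s41"); print(tray(g,"blue"),collars(g,.013)); grab("scene","c41")
```

```text
t 69.45 tcp [ 0.4326 -0.3604  0.2085] yawx 87.47 F [ 0.4  0.4 -0.5] w 0.0666 j [ 0.07  0.35  0.65  1.87 -0.25  1.    2.35]
[([0.4739, -0.3599], 0.917)] (array([ 0.4745, -0.3623,  0.0037]), 'rms px 1.45', 'touch', (np.False_, np.False_, np.False_, np.False_))
(array([ 0.4952,  0.3612, -0.0168]), 'rms px 1.24', 'touch', (np.False_, np.False_, np.False_, np.False_)) [([0.4265, 0.3643], 0.835), ([0.4958, 0.3614], 0.843), ([0.568, 0.3589], 0.854), ([0.4767, -0.3658], 0.693)]
```

View pics/w41.png

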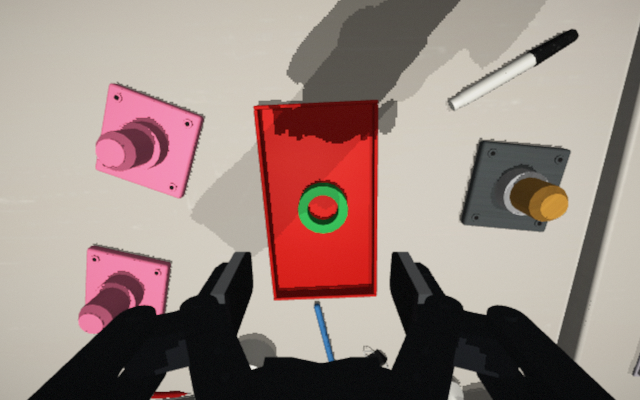

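View pics/s41.png

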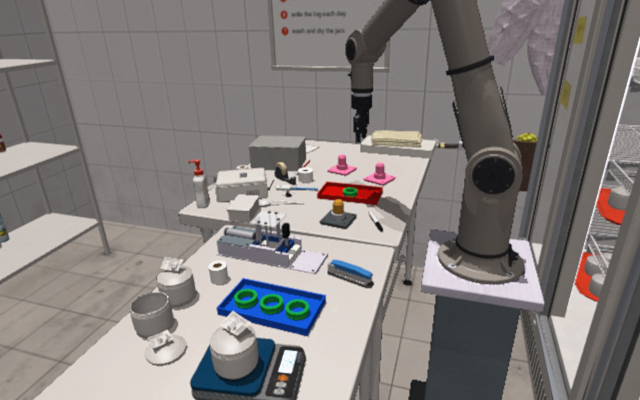

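View pics/c41.png

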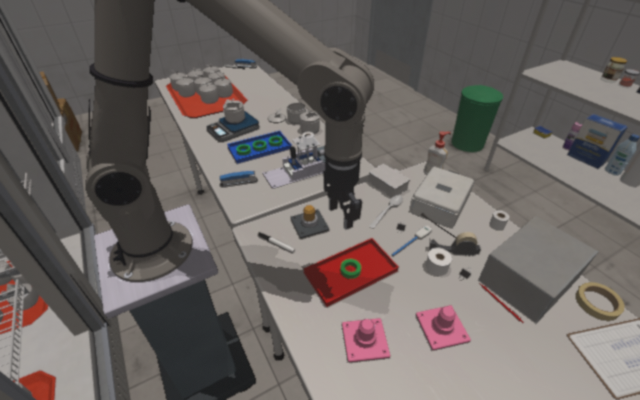

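Run:
```python
from h import *
g=grab("side"); crop(g,(210,200,350,320),5.5,"s42")
import cv2,numpy as np
a=cv2.imread("pics/side0.png"); b=g["image"][:,:,::-1]
t=a[222:255,278:296]; r_=cv2.matchTemplate(b[212:265,268:306].copy(),t,cv2.TM_CCOEFF_NORMED); print(cv2.minMaxLoc(r_)[1],cv2.minMaxLoc(r_)[3],"expect (10,10)")
print(r.recognise("side","collar_a"))
```

```text
0.9973590970039368 (10, 10) expect (10,10)
[{'rect': [287.3, 300.6, 307.2, 319.5], 'p': 0.7}, {'rect': [342.5, 185.4, 355.9, 194.8], 'p': 0.63}, {'rect': [320.7, 199.5, 355.1, 227.5], 'p': 0.49}]
```

View pics/s42.png

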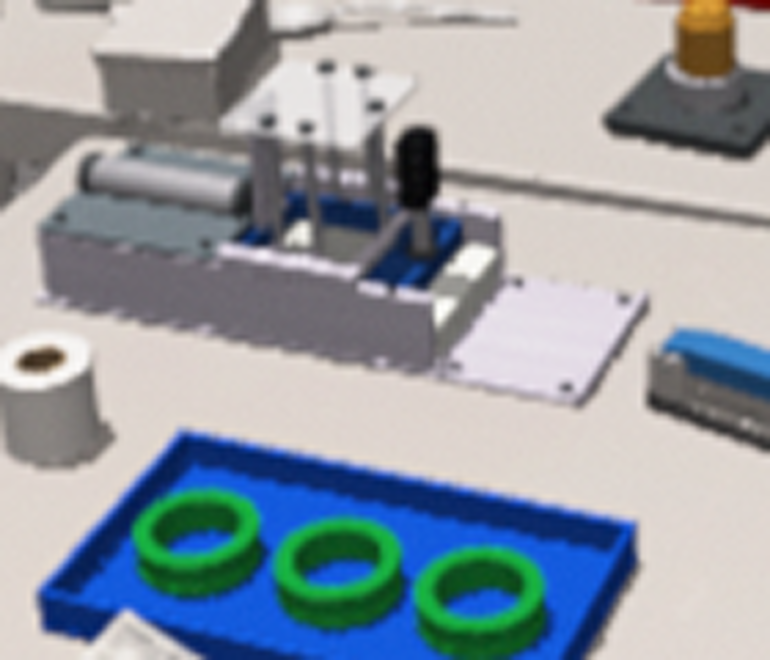

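The magazine and bay are empty. The slide is home, matching the starting picture to the pixel. The pin is bare and the collars lie flat in their trays, so I'm handing in.

Run:
```python
from h import *
print(r.hand_in())
```

```text
the job is handed in; nothing more can be done
None
```

The job is handed in. I checked all four collars in the magazine, one at a time from the bottom:

| Collar | On the gauge pin | Placed in |
|---|---|---|
| 1 | slid down to the shoulder | blue tray |
| 2 | slid down to the shoulder | blue tray |
| 3 | slid down to the shoulder | blue tray |
| 4 | hung level on the nose | red tray |

**Final checks:** The last pictures, taken at about 70 s, showed:
- The three good collars lie flat in the blue tray, about 70 mm apart along its length, and the tight one lies flat in the middle of the red tray.
- The magazine and bay are empty and the pin is bare.
- The slide is home; the pull sits exactly where it did in the first side picture.
- The stapler, marker, spoon and label roll look untouched by eye, though I did not measure how far they might have moved.
- The gripper was clear of everything.

**What disagreed:**
- **Fingertip height:** the fingertips stood about 25 mm higher than the stated tip extent suggests. I set the grasp heights from the pictures instead.
- **Blue tray moved:** it was knocked about 1.3 cm during the third draw. I re-measured it before placing the third collar.
- **First tray readings:** my first hand-picked estimates of the blue tray were up to 1 cm off, so I used outline fits instead. Those agreed between the wrist and side cameras to about 2 mm.

I noticed no loss of grip on any collar.

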